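# Close the leak-test pot on a batch of LED modules

### The arm

A 7-joint arm with a two-finger parallel gripper is mounted at the origin on the work surface. World frame = base frame: x ahead of the robot, y to its left, z up, the work surface at z = 0. Lengths are in m, angles in rad, forces in N, time in s.
With the tool pointing down it reaches from about 0.425 to 0.875 m from the base axis. Payload 4.7 kg.
Tool frame: the origin (TCP) lies at the very end of the fingers, on their centre line; the grasp point (between the pads) lies 19 mm behind it; z points along the fingers, y is the line along which they close (so a half turn about z gives the same grasp; the last joint's range is limited). The gripper opens to 87 mm and grips with 3 to 60 N. Pads are 19 mm wide; open, the fingers measure 117 mm over their backs; the gripper's body (75 mm by 190 mm) begins 51 mm behind the grasp point.
Start: joints at [-1.284, 0.321, -0.07, 1.45, 0.023, 1.371, -0.057], TCP at [0.175, 0.626, 0.195] pointing down, gripper open.
Joint ranges: [-2.86, 2.86], [-0.3, 2.09], [-1.38, 1.24], [0.06, 2.45], [-1.56, 4.7], [0.09, 2.05], [-2.69, 2.69]. Speed limits (rad/s): [2.57, 2.57, 3.14, 3.14, 3.14, 3.14, 3.14].

### API

Orientations are given as a rotation vector (axis times angle).
In Python, from bench import ctrl, get_image, job gives the robot as it stands.
- The arm moves only by the shell command python3 -m crank 'ROWS' [FORCE]. ROWS is JSON, a list that holds one entry, the list of rows, each a list of 5 numbers: the shift along the tool's x, y, z in mm, then the turn about the tool's z in rad, then the closure, from -1 (fully open) to 1 (shut), so that 0 is half open. A call has 1 to 10 rows; each row shifts and turns the commanded pose from where the row before left it, along the tool's axes as they then stand; what a row does not reach is not made up. A row lasts 1/12 s, in which the tool goes at most 41.7 mm and 7.16 degrees, less where a joint would pass 70% of its speed; a pose out of reach is approached as far as the arm can. A call with a gripper value outside its range is refused whole. The fingers move at their own pace and stop on an object; FORCE is the grip in N (left out, the last holds). Time passes only in rows, so rows that do not move let the fingers close. It gives the time, the measured TCP pose, the force, the opening and the grip force at its end, in the units of the state.
- ctrl.get_state(): the state, without advancing time (a new reading comes with each control period).
- get_image(name): name is "scene" or "top" or "wrist"; returns a dict with "pixels" (384x512x3 uint8, red, green, blue), "fx", "fy", "cx", "cy" (pixels), "k1" (the pictures are not rectified: a ray, as slopes to the right and down, at radius r is drawn at 1 + k1 r^2 times it, then the intrinsics apply), "T" (4x4, takes a point from camera to world coordinates); the wrist camera has in their place "T_tool_cam" (4x4, takes a point from camera to tool coordinates, whose origin is the TCP and whose axes are the flange's). Camera axes: x right, y down, z forward; pixel columns grow to the right and rows downward; lengths in m; the calibration is good to about 2 mm. A picture is of the moment at which its call begins: read the wrist's pose just before it. There is no depth.
- job.close_job(): hands the job in; it is judged then, once.
The state is a dict: "time": time; "joint_positions": joint angles; "qd": joint speeds; "joint_torque": joint torques, N m; "position": TCP position; "tool_rot": TCP orientation; "ft_force": force on the tool from outside, world axes, zero at the start; "torque": the same for the moment, N m; "grip_width": opening from 0.0 (shut) to 1.0 (fully open); "grip_force": force on a finger pad.
Only numpy, scipy, OpenCV 4.12 (cv2) and the standard library are available. Lean on these libraries where they do the work, as an engineer would, in place of code of your own. Each camera call takes 0.05 s, during which the arm holds its last target. There are 200 camera calls.

### The job

Get the sampled LED modules ready for a leak test: put every white module from the green mat into the steel pot, set the blue cover on the pot so that it sits fully home and level, and then lay the yellow bar across the two cradles over it. Last, turn the black wing clockwise until the white dog has swung over the bar to its stop and the clutch slips, and stop at that first slip (within about 30 degrees of slipping); leave everything else on the table alone.

Things in the scene. Friction and masses are not known exactly. Their poses are not given: they have to be found in the camera images.
- stand: Fixed leak-test stand; origin at its underside centre, on the work surface, z up. Grey base 154 (x) x 250 (y) x 8 mm; central steel pot, outer dia. 148, inner 140 mm, floor 13, rim 60 mm high. At y = +105 and -105 mm aluminium cradles 48 (x) x 24 (y) mm, seats 91 mm high, 8 mm lips, channel 36 mm wide in x. Clamp post with white dog and black wing at x = -42, y = +115 mm.
- pot_floor (a point): Centre of the pot's inner floor, 13 mm above the work surface; axes of the stand.
- pot_rim (a point): Centre of the pot's mouth, at rim height, 60 mm above the work surface; axes of the stand.
- bar_seat (a point): Point midway between the two cradles, at the height of their seats (91 mm); axes of the stand. The laid bar's underside is centred here, its length along y.
- wing (a point): Centre of the thumbscrew's black wing (the part to grip), an upright blade 40 mm long (its x), 14 mm thick (its y), 30 mm high, top at 153 mm; this point is 140 mm above the work surface. Axes turn with the wing; white mark on top of the +x end. Below it a black disc of 30 mm diameter, then the white dog.
- dog_tip (a point): Point near the free end of the white dog, 40 mm from the screw axis, 112 mm above the work surface; its x points outward along the dog, an arm 46 mm long, 16 wide, 8 thick, underside 2 mm above the laid bar's top. Home, it points along the stand's +x, over the bar's end.
- dog_screw (a joint): Angle of screw and dog, rad: grows clockwise seen from above; 0 undone, 2.3 at the firm stop (home). Starts at 0 to 0.5, the dog clear of the bar. Turns easily (0.03 N m) and stays where it is left.
- clutch (a joint): Angle by which the wing has slipped on the screw, rad: grows clockwise; 0 at the start, wing's x and dog pointing the same way. The clutch carries the screw along until its stop, then slips at a steady 0.2 N m: the wing turns while the dog stands still. (Turned back past the screw's 0 it slips negative.) Tight is above 0.06; above 0.6 is overdone.
- lamp1_c (a point): Centre (half-way up) of a loose sealed LED module: white upright cylinder with dark rings and a yellow face, 26 mm diameter, 36 mm high, about 50 g; z along its axis. Two to four are present, on the green mat; None if absent.
- lamp2_c (a point): Centre (half-way up) of a loose sealed LED module: white upright cylinder with dark rings and a yellow face, 26 mm diameter, 36 mm high, about 50 g; z along its axis. Two to four are present, on the green mat; None if absent.
- lamp3_c (a point): Centre (half-way up) of a loose sealed LED module: white upright cylinder with dark rings and a yellow face, 26 mm diameter, 36 mm high, about 50 g; z along its axis. Two to four are present, on the green mat; None if absent.
- lamp4_c (a point): Centre (half-way up) of a loose sealed LED module: white upright cylinder with dark rings and a yellow face, 26 mm diameter, 36 mm high, about 50 g; z along its axis. Two to four are present, on the green mat; None if absent.
- mat: Fixed thin green mat, 120 x 120 x 3 mm, on which the modules start; origin at the centre of its underside.
- cover_knob (a point): Point on the axis of the loose blue cover's white knob, 8 mm below its top, 14 mm above the disc; z up. Knob 22 mm diameter, 22 high; disc 154 mm diameter, 6 thick; beneath it a tapered black plug 5 mm deep, 124 to 132 mm diameter, enters the pot's mouth. Point 25 mm above the plug's underside, 20 mm above the rim when seated. About 220 g.
- bar_mid (a point): Centre of the loose yellow retaining bar, 30 (x) x 250 (y, its length) x 15 mm (z), about 240 g, lying flat on the work surface at first.
- tape: Bystander, not part of the job: roll of brown tape lying flat, 90 mm across, 24 mm high.
- bulbbox1: Bystander, not part of the job: white and orange bulb carton, 65 x 65 x 115 mm, standing.
- bulbbox2: Bystander, not part of the job: white and blue bulb carton, 65 x 65 x 115 mm, standing.
- drvbox: Bystander, not part of the job: flat white and green carton, 60 x 110 x 32 mm.
- bottle: Bystander, not part of the job: small white bottle, 44 mm diameter, 110 mm tall.
- driver: Bystander, not part of the job: screwdriver with an orange handle, 160 mm long, lying.
Things that resemble listed ones, but are neither listed nor needed, are in the scene too. What is shaped like the part that bears lamp3_c but pink is not meant.

How it is judged:
On the way, in this order (a step that is already met when the one before it is completed fails the run):
1. all modules present are in the pot (horizontal distance between each of lamp1_c, lamp2_c, lamp3_c, lamp4_c and pot_floor below 0.066 m and z of each of lamp1_c, lamp2_c, lamp3_c, lamp4_c in the frame of stand below 0.045 m), for 0.2 s.
2. the cover sits seated and level on the pot (horizontal distance between cover_knob and pot_rim below 0.007 m and z of cover_knob in the frame of pot_rim between 0.0165 and 0.023 m and angle between cover_knob's own z axis and vertical below 0.035 rad), for 0.2 s.
3. the bar lies across both cradles (z of bar_mid in the frame of bar_seat between 0.0045 and 0.0105 m and x of bar_mid in the frame of bar_seat between -0.006 and 0.006 m and y of bar_mid in the frame of bar_seat between -0.014 and 0.014 m and angle between the y axis of bar_mid and the y axis of stand, either way round below 0.07 rad and angle between bar_mid's own z axis and vertical below 0.035 rad), for 0.2 s.
4. the screw is home and its clutch has just slipped (value of joint dog_screw above 2.22 rad and value of joint clutch between 0.06 and 0.6 rad), for 0.2 s.
At the end, for the whole second after the job is handed in: Modules in the pot (within 66 mm of its axis, below 45 mm); cover seated (point 16.5-23 mm over rim, 7 mm off axis, tilt 0.035); bar in cradles (centre 4.5-10.5 mm over seats, 6 mm across, 14 mm along, 0.07 rad yaw, 0.035 tilt); screw over 2.22 rad, clutch slipped 0.06-0.6 rad (all of step 1 and all of step 2 and all of step 3 and all of step 4 and velocity of joint clutch below 0.1 rad/s); the robot touches nothing.
It fails at once if the clutch is slipped more than 0.6 rad (value of joint clutch above 0.6 rad).
It fails at once if a bystander is moved more than 50 mm (distance of any of tape, bulbbox1, bulbbox2, drvbox, bottle, driver from where it was at the start of the episode above 0.05 m).
Of lamp1, lamp2, lamp3, lamp4 only 2 to 4 are there at a start; the rules pass over those that are not, and their reading is None.
At some moment in a run one of lamp1, lamp2, lamp3, lamp4 may be knocked a few centimetres aside while the robot is not near it.
Once in a run the grip may slacken for a moment while it holds something.
It also fails if it takes over 210 s, if anything falls off the work surface, if the arm or the gripper's body presses on something with over 40 N, if the wrist force passes 120 N, or if a joint passes its speed limit or range.

## Working session

There is one attempt and no reset: what is moved stays moved. The work goes in short steps, Python scripts to look and compute and a shell command to move; the robot and the scene stay as the last step left them, time stands still between calls to the robot, and variables do not carry over. Pictures are saved under pics/ and viewed, at most 14 in all, crops included, and the job is handed in when it is done.

```bash
ls; mkdir -p pics
cat > h.py <<'E'
import numpy as np, cv2
from scipy.spatial.transform import Rotation as R
from bench import ctrl, get_image, job
def snap(n, fn=None):
    s=ctrl.get_state(); im=get_image(n)
    if n=="wrist":
        T=np.eye(4); T[:3,:3]=R.from_rotvec(s["tool_rot"]).as_matrix(); T[:3,3]=s["position"]
        im["T"]=T@np.array(im["T_tool_cam"])
    im["T"]=np.array(im["T"])
    if fn: cv2.imwrite("pics/"+fn, im["pixels"][:,:,::-1])
    return im
def ray(im,u,v):
    x=(u-im["cx"])/im["fx"]; y=(v-im["cy"])/im["fy"]; a,b=x,y
    for _ in range(20):
        k=1+im["k1"]*(a*a+b*b); a,b=x/k,y/k
    return im["T"][:3,3], im["T"][:3,:3]@np.array([a,b,1])
def onz(im,u,v,z):
    o,d=ray(im,u,v); return o+d*(z-o[2])/d[2]
def proj(im,p):
    q=np.linalg.inv(im["T"])@np.append(p,1); a,b=q[:2]/q[2]; k=1+im["k1"]*(a*a+b*b)
    return im["fx"]*a*k+im["cx"], im["fy"]*b*k+im["cy"]
def blobs(im,lo,hi,amin=30):
    hsv=cv2.cvtColor(im["pixels"],cv2.COLOR_RGB2HSV)
    m=cv2.inRange(hsv,np.array(lo),np.array(hi))
    cs,_=cv2.findContours(m,cv2.RETR_EXTERNAL,cv2.CHAIN_APPROX_NONE)
    return sorted([c for c in cs if cv2.contourArea(c)>amin],key=cv2.contourArea,reverse=True)
E
python3 - <<'E'
from h import *
for n in("scene","top"):
    im=snap(n,n+"0.png"); print(n,im["fx"],im["k1"],im["T"].round(3).tolist())
s=ctrl.get_state(); print(s)
print(get_image("wrist")["T_tool_cam"])
a=cv2.imread("pics/scene0.png");b=cv2.imread("pics/top0.png")
E
```

```text
pics
scene 486.6595063792981 -0.1948167948388428 [[-0.249, 0.635, -0.732, 1.451], [0.968, 0.174, -0.178, 0.208], [0.014, -0.753, -0.658, 0.907], [0.0, 0.0, 0.0, 1.0]]
top 482.67958415261745 -0.1764687198674008 [[0.02, -0.999, 0.041, 0.509], [-1.0, -0.02, 0.01, -0.033], [-0.009, -0.041, -0.999, 1.408], [0.0, 0.0, 0.0, 1.0]]
{'time': 0.1, 'joint_positions': array([-1.28389268,  0.32175946, -0.07005168,  1.45154739,  0.02260135,
        1.37080339, -0.05690334]), 'qd': array([-0.00043302, -0.00185281, -0.00010376, -0.00214269,  0.00221046,
       -0.00051502,  0.0003095 ]), 'joint_torque': array([ 2.51465127e-05, -4.92572594e+01, -4.05837838e-01, -3.13399637e+01,
       -6.41765655e-02,  3.95928172e-02,  8.24901099e-05]), 'position': array([0.17505498, 0.62542107, 0.19426662]), 'tool_rot': array([-4.27183824e-01, -3.11228006e+00,  2.71190062e-03]), 'ft_force': array([0.10776302, 0.18022696, 0.97135196]), 'torque': array([-0.02550254,  0.00618923,  0.02584797]), 'grip_force': 0.0, 'grip_width': 1.0024776383324607}
[[-6.39996156e-04 -9.66388916e-01 -2.57083746e-01  6.95416845e-02]
 [ 9.99999595e-01 -4.56001080e-04 -7.75317422e-04 -1.82727278e-04]
 [ 6.32027698e-04 -2.57084138e-01  9.66388817e-01 -1.89291626e-01]
 [ 0.00000000e+00  0.00000000e+00  0.00000000e+00  1.00000000e+00]]
```

View pics/top0.png

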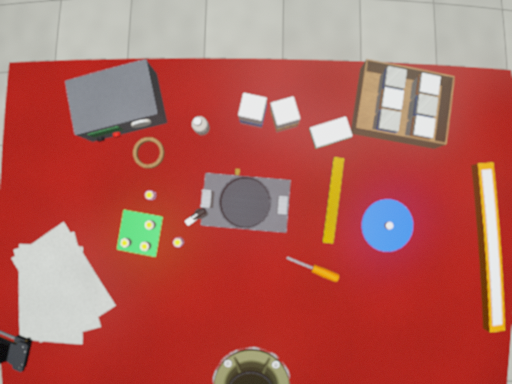

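View pics/scene0.png

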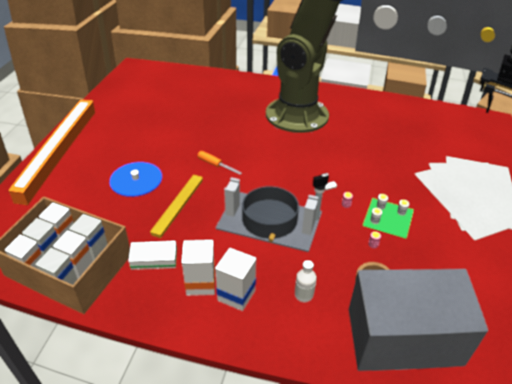

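The top view shows three white modules on the mat at about (149,225), (125,243) and (145,246). Pink decoys stand off the mat at (150,195) and (178,242). The stand is at (246,202), with the dog pointing to (190,220), the bar is at (334,200) and the cover knob is at (389,226). The scene view agrees: three white modules on the mat.

Run:
```python
from h import *
im=snap("top")
def cen(c): M=cv2.moments(c); return M['m10']/M['m00'],M['m01']/M['m00']
for nm,lo,hi,z,am in [("yellow",(20,90,120),(33,255,255),.039,12),("green",(50,100,80),(80,255,255),.003,300),("blue",(100,120,80),(125,255,255),.04,500)]:
    for c in blobs(im,lo,hi,am):
        u,v=cen(c); A=cv2.contourArea(c); r=cv2.minAreaRect(c)
        zz=.015 if nm=="yellow" and A>300 else z
        P=onz(im,u,v,zz); b=cv2.boxPoints(r); B=np.array([onz(im,*p,zz)[:2] for p in b]).round(4)
        print(nm,round(u),round(v),A,P.round(4), "box" if A>300 else "", B.tolist() if A>300 else "")
# white blobs: cradles, knob, dog
for c in blobs(im,(0,0,130),(179,70,255),12):
    u,v=cen(c)
    if 160<u<420 and 160<v<260: print("white",round(u,1),round(v,1),cv2.contourArea(c),onz(im,u,v,.095).round(4),onz(im,u,v,.088).round(4), cv2.minAreaRect(c))
p=im["pixels"][150:265,80:420,::-1]; cv2.imwrite("pics/c1.png",cv2.resize(p[:,90:230],None,fx=5,fy=5,interpolation=cv2.INTER_CUBIC))
# stand base: not red, dark
hsv=cv2.cvtColor(im["pixels"],cv2.COLOR_RGB2HSV); m=((hsv[...,1]<110)).astype(np.uint8)*255
m[:160]=0;m[250:]=0;m[:,:185]=0;m[:,310:]=0
c=max(cv2.findContours(m,0,1)[0],key=cv2.contourArea); r=cv2.minAreaRect(c); print("stand",r,[onz(im,*q,.008)[:2].round(4).tolist() for q in cv2.boxPoints(r)])
```

```text
yellow 492 247 2499.0 [ 0.4201 -0.7144  0.015 ] box [[0.6715, -0.6659], [0.6768, -0.7231], [0.1643, -0.7736], [0.163, -0.715]]
yellow 333 200 804.0 [ 0.5527 -0.2275  0.015 ] box [[0.4307, -0.1983], [0.6785, -0.2268], [0.6752, -0.2583], [0.4272, -0.2295]]
yellow 325 273 99.0 [ 0.3422 -0.2056  0.039 ]  
yellow 177 242 12.5 [0.4229 0.2183 0.039 ]  
green 139 233 1459.5 [0.4445 0.3386 0.003 ] box [[0.3944, 0.4071], [0.5115, 0.388], [0.4936, 0.2704], [0.3774, 0.2892]]
blue 387 225 1921.0 [ 0.4829 -0.3811  0.04  ] box [[0.5529, -0.3103], [0.5556, -0.451], [0.4118, -0.4532], [0.4104, -0.3127]]
white 275.9 205.2 1121.5 [ 0.5323 -0.0608  0.095 ] [ 0.5325 -0.0609  0.088 ] ((265.5862121582031, 203.9655303955078), (45.01065444946289, 52.484745025634766), 4.763641834259033)
white 213.8 199.2 1000.5 [0.5454 0.1091 0.095 ] [0.5456 0.1099 0.088 ] ((219.25335693359375, 200.01988220214844), (37.6099853515625, 52.58361053466797), 4.4846062660217285)
white 190.6 219.4 76.5 [0.4888 0.1713 0.095 ] [0.4887 0.1724 0.088 ] ((191.69227600097656, 219.0384521484375), (6.933752536773682, 15.531606674194336), 56.30992889404297)
white 177.6 242.0 61.0 [0.4262 0.2061 0.095 ] [0.4257 0.2074 0.088 ] ((177.5, 242.0), (8.0, 9.0), 90.0)
white 388.7 225.3 45.0 [ 0.4832 -0.3719  0.095 ] [ 0.483  -0.3737  0.088 ] ((389.0, 225.5), (7.0, 8.0), 90.0)
stand ((237.511474609375, 201.84896850585938), (102.12360382080078, 53.97114562988281), 4.343240261077881) [[0.471, 0.2024], [0.6285, 0.1945], [0.6115, -0.1034], [0.455, -0.0944]]
```

View pics/c1.png

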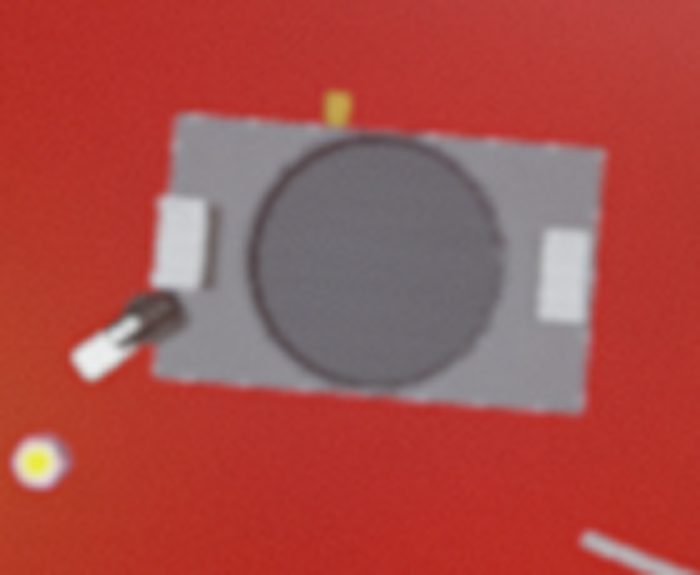

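The crop (5x, offset 170,150) shows the stand corners at (178,113), (606,150), (583,412) and (152,376). The cradles are at (182,243) and (564,276), the pot circle is centred at about (377,261), and the dog points lower left.

Run:
```python
from h import *
im=snap("top")
f=lambda x,y,z:onz(im,170+x/5-.4,150+y/5-.4,z)[:2]
C=[f(*p,.008) for p in[(178,113),(606,150),(583,412),(152,376)]]
print("corners",np.round(C,4).tolist(),np.mean(C,0))
a,b=f(182,243,.099),f(564,276,.099); print("cradles",a,b,(a+b)/2,np.linalg.norm(a-b),"yaw",np.degrees(np.arctan2(-(a-b)[0],(a-b)[1])))
print("pot",f(377,261,.06))
hsv=cv2.cvtColor(im["pixels"],cv2.COLOR_RGB2HSV)
m=cv2.inRange(hsv,(22,60,140),(40,255,255)); m[:215]=0; m[260:]=0; m[:,160:]=0;m[:,:115]=0
n,_,st,ce=cv2.connectedComponentsWithStats(m)
for s,c in zip(st[1:],ce[1:]): print(s[4],c,onz(im,*c,.039).round(4))
print("dog end", f(90,360,.112), "wing", f(155,312,.153))
```

```text
corners [[0.626, 0.1456], [0.6092, -0.1044], [0.4568, -0.0939], [0.4723, 0.1571]] [0.54107167 0.02609475]
cradles [0.54746254 0.12996505] [ 0.53373578 -0.07821436] [0.54059916 0.02587535] 0.20863146637403446 yaw -3.7724614233427047
pot [0.5407454  0.02511757]
1 [122. 215.] [0.4956 0.3811 0.039 ]
3 [157. 215.] [0.4981 0.2778 0.039 ]
4 [121.  219.5] [0.4826 0.3837 0.039 ]
27 [148.74074074 224.40740741] [0.4706 0.3013 0.039 ]
3 [120. 225.] [0.4666 0.3863 0.039 ]
4 [119.  230.5] [0.4507 0.3889 0.039 ]
3 [118. 237.] [0.4318 0.3914 0.039 ]
3 [159. 237.] [0.4353 0.2704 0.039 ]
4 [117.  242.5] [0.4158 0.3941 0.039 ]
27 [123.88888889 242.48148148] [0.4165 0.3735 0.039 ]
4 [158.  242.5] [0.4195 0.273  0.039 ]
24 [143.70833333 246.        ] [0.4082 0.3146 0.039 ]
4 [157.  248.5] [0.4022 0.2756 0.039 ]
1 [117. 249.] [0.397  0.3937 0.039 ]
3 [120. 250.] [0.3944 0.3847 0.039 ]
3 [125. 251.] [0.3921 0.3697 0.039 ]
3 [130. 252.] [0.3897 0.3548 0.039 ]
3 [135. 253.] [0.3873 0.3399 0.039 ]
4 [155.75 254.5 ] [0.3849 0.2789 0.039 ]
3 [141. 254.] [0.385  0.3222 0.039 ]
3 [146. 255.] [0.3826 0.3074 0.039 ]
3 [151. 256.] [0.3802 0.2927 0.039 ]
dog end [0.4828974  0.17682233] wing [0.50957421 0.13654379]
```

```bash
cat >> h.py <<'E'
PSI=np.radians(-3.8); O=np.array([.5408,.0259])
def st2w(x,y): c,s=np.cos(PSI),np.sin(PSI); return O+[c*x-s*y,s*x+c*y]
def go(x,y,z):
    s=ctrl.get_state(); M=R.from_rotvec(s["tool_rot"]).as_matrix()
    print("t",round(s["time"],1),"pos",s["position"].round(4),"yaw(y-axis) deg",round(np.degrees(np.arctan2(M[1,1],M[0,1])),1),"tilt",M[2,:2].round(3),"w",round(s["grip_width"]*87,1),"F",round(float(s["grip_force"]),1),s["ft_force"].round(1),"\n -> tool mm",(M.T@(np.array([x,y,z])-s["position"])*1000).round(1))
E
python3 -m crank '[[[0,0,0,0.124,0],[0,0,0,0.124,0],[0,0,0,0.124,0],[0,0,0,0.124,0],[0,0,0,0.124,0],[0,0,0,0.124,0],[0,0,0,0.124,0],[0,0,0,0.124,0],[0,0,0,0.124,0],[0,0,0,0.124,0]]]' 20
python3 -m crank '[[[0,0,0,0.123,0],[0,0,0,0,0]]]'
python3 -c "
from h import *
go(.4706,.3013,.15)"
```

```text
time: 1.08
position: [0.1751, 0.6259, 0.1951]
tool_rot: [2.163, 2.278, -0.0]
ft_force: [-1.6, 0.0, -0.1]
grip_width: 0.507
grip_force: 0.0
time: 1.25
position: [0.1751, 0.6259, 0.1951]
tool_rot: [2.295, 2.144, -0.0]
ft_force: [0.2, -1.0, -0.7]
grip_width: 0.5
grip_force: 0.0
t 1.2 pos [0.1751 0.6259 0.1951] yaw(y-axis) deg -3.9 tilt [-0.  0.] w 43.5 F 0.0 [ 0.2 -1.  -0.7] 
 -> tool mm [-303.8  316.8   45.3]
```

```bash
python3 -m crank '[[[-28,29,0,0,0],[-28,29,0,0,0],[-28,29,0,0,0],[-28,29,0,0,0],[-28,29,0,0,0],[-28,29,0,0,0],[-28,29,0,0,0],[-28,29,0,0,0],[-28,29,0,0,0],[-14,30,0,0,0]]]'|head -2
python3 - <<'E'
from h import *
im=snap("wrist","w1.png")
go(.4706,.3013,.01)
for p in [(.4706,.3013),(.4165,.3735),(.4082,.3146)]: print(np.round(proj(im,(*p,.039)),1))
E
```

```text
time: 2.08
position: [0.4499, 0.3376, 0.1959]
t 2.1 pos [0.4568 0.3332 0.196 ] yaw(y-axis) deg -4.1 tilt [-0.002  0.006] w 43.6 F 0.0 [ 4.8 -3.4  1.1] 
 -> tool mm [-30.4  14.9 186.1]
[271.4 200.9]
[220.5 142.7]
[218.  193.4]
```

View pics/w1.png

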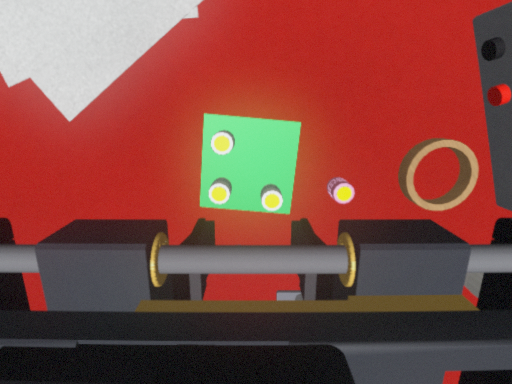

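The wrist view shows yellow faces at (272,200), (222,143) and (219,194), each within about 1 px of the prediction. The lamp positions hold.

```bash
python3 -m crank '[[[0,0,0,0,0],[0,0,0,0,0]]]'|sed -n 2p
python3 -c "
from h import *
go(.4706,.3013,.013)"
```

```text
position: [0.4483, 0.3416, 0.1952]
t 2.3 pos [0.4483 0.3416 0.1952] yaw(y-axis) deg -3.7 tilt [ 0.    -0.001] w 43.8 F 0.0 [ 0.3  0.9 -0.1] 
 -> tool mm [-38.8  25.  182.2]
```

```bash
python3 -m crank '[[[-20,13,0,0,0],[-19,12,0,0,0],[0,0,35,0,0],[0,0,35,0,0],[0,0,35,0,0],[0,0,35,0,0],[0,0,22,0,0],[0,0,20,0,0],[0,0,0,0,0],[0,0,0,0,0]]]' 20|sed -n 2p
python3 -m crank '[[[0,0,0,0,1],[0,0,0,0,1],[0,0,0,0,1],[0,0,0,0,1],[0,0,0,0,1]]]'
python3 -c "
from h import *
p=st2w(0,-.034); go(*p,.195)"
```

```text
position: [0.4687, 0.3021, 0.0125]
time: 3.55
position: [0.4711, 0.3015, 0.0141]
tool_rot: [-2.292, -2.148, -0.002]
ft_force: [-0.3, -0.6, 0.3]
grip_width: 0.208
grip_force: 0.0
t 3.5 pos [0.4711 0.3015 0.0141] yaw(y-axis) deg -3.7 tilt [0.001 0.001] w 18.1 F 0.0 [-0.3 -0.6  0.3] 
 -> tool mm [-304.3   87.5 -181.1]
```

The opening is already below the module diameter with no grip force. I'll check whether this module was knocked aside.

```bash
python3 -m crank '[[[0,0,-35,0,0],[0,0,-35,0,0],[0,0,-35,0,0],[0,0,-35,0,0],[0,0,-25,0,0],[0,0,0,0,0],[0,0,0,0,0]]]'|sed -n 2p
cat >> h.py <<'E'
def lamps(im,z=.039):
    hsv=cv2.cvtColor(im["pixels"],cv2.COLOR_RGB2HSV); m=cv2.inRange(hsv,(22,90,140),(35,255,255))
    n,_,s,c=cv2.connectedComponentsWithStats(m)
    for a,b in zip(s[1:],c[1:]):
        if a[4]>15: print(a[4],b.round(1),onz(im,*b,z).round(4))
E
python3 - <<'E'
from h import *
lamps(snap("top")); print(); lamps(snap("wrist","w2.png"))
E
```

```text
position: [0.4718, 0.3018, 0.1805]
863 [333.  199.9] [ 0.5516 -0.224   0.039 ]
68 [484.8 166.1] [ 0.6601 -0.6791  0.039 ]
19 [148.6 194.5] [0.5563 0.3039 0.039 ]
16 [148.5 224.5] [0.4703 0.302  0.039 ]
19 [176.8 241.8] [0.4229 0.2184 0.039 ]
19 [143.8 246. ] [0.4082 0.3144 0.039 ]
23 [485.8 251.4] [ 0.4083 -0.684   0.039 ]
19 [329.5 275.3] [ 0.3372 -0.2181  0.039 ]
36 [488.8 301.9] [ 0.2582 -0.6993  0.039 ]
76 [495.1 327.4] [ 0.1806 -0.7242  0.039 ]

207 [196.7 111.5] [0.4175 0.3731 0.039 ]
185 [194.9 167.1] [0.4089 0.3144 0.039 ]
191 [329.7 166.9] [0.5565 0.3049 0.039 ]
184 [252.  174.8] [0.4708 0.3016 0.039 ]
48 [218.5 242.4] [0.4263 0.2237 0.039 ]
125 [351.2 268.2] [0.5824 0.1794 0.039 ]
105 [153.5 269.2] [0.3447 0.1938 0.039 ]
```

View pics/w2.png

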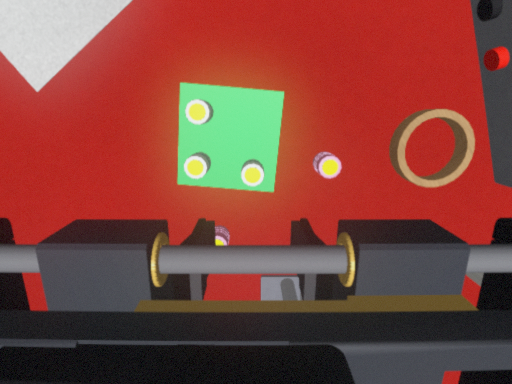

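The module still stands at (.4708,.3016), where I closed. The fingers may just not have finished, so I'll go down again and give them longer.

```bash
python3 -m crank '[[[0,0,35,0,0],[0,0,35,0,0],[0,0,35,0,0],[0,0,35,0,0],[0,0,27,0,0],[0,0,0,0,0],[0,0,0,0,0]]]' 20|sed -n 2p
python3 -m crank '[[[0,0,0,0,1],[0,0,0,0,1],[0,0,0,0,1]]]'|tail -2
python3 -m crank '[[[0,0,0,0,1],[0,0,0,0,1],[0,0,0,0,1]]]'|tail -2
python3 -m crank '[[[0,0,0,0,1],[0,0,0,0,1],[0,0,0,0,1],[0,0,0,0,1]]]'|tail -2
python3 -c "
from h import *
p=st2w(0,-.034); go(*p,.195)"
```

```text
position: [0.4688, 0.2994, 0.009]
grip_width: 0.351
grip_force: 0.0
grip_width: 0.135
grip_force: 6.4
grip_width: 0.003
grip_force: 9.1
t 5.7 pos [0.4695 0.3029 0.0142] yaw(y-axis) deg -3.7 tilt [ 0.003 -0.002] w 0.3 F 9.1 [-8.2 -1.5 18.9] 
 -> tool mm [-305.4   88.3 -181.8]
```

Run:
```python
from h import *
im=snap("scene"); u,v=proj(im,(.45,.32,.03)); u,v=int(u),int(v); print(u,v)
cv2.imwrite("pics/s2.png",cv2.resize(im["pixels"][max(v-70,0):v+50,u-80:u+80,::-1],None,fx=5,fy=5,interpolation=cv2.INTER_CUBIC))
```

```text
382 209
```

View pics/s2.png

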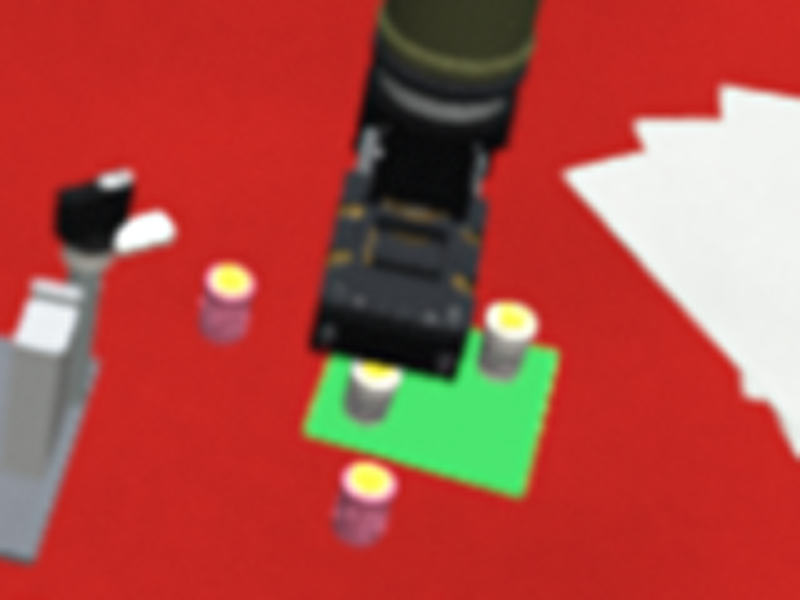

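```bash
python3 - <<'E'
from h import *
im=snap("scene")
for n,(u,v) in {"A":(375,360),"B":(511,323),"P1":(368,483),"P2":(230,280)}.items(): print(n,onz(im,302+u/5-.4,139+v/5-.4,.039).round(4))
print([np.round((np.array(proj(im,p))-[302,139])*5) for p in [(.4695,.3029,.0142),(.4706,.3013,.039),(.4706,.3013,.085)]])
E
python3 -m crank '[[[0,0,0,0,0],[0,0,0,0,0],[0,0,0,0,0],[0,0,-35,0,0],[0,0,-35,0,0],[0,0,-35,0,0],[0,0,-35,0,0],[0,0,-25,0,0],[0,0,0,0,0],[0,0,0,0,0]]]'
python3 - <<'E'
from h import *
s=ctrl.get_state();print(s["joint_positions"].round(4),s["position"].round(4));lamps(snap("wrist","w3.png"))
im=snap("top");lamps(im);print(proj(im,(.47,.30,.2)))
E
```

```text
A [0.4688 0.3031 0.039 ]
B [0.4192 0.375  0.039 ]
P1 [0.5615 0.3056 0.039 ]
P2 [0.4249 0.2204 0.039 ]
[array([364., 393.]), array([369., 360.]), array([385., 295.])]
time: 6.58
position: [0.4718, 0.3017, 0.1782]
tool_rot: [2.292, 2.148, 0.007]
ft_force: [0.4, 0.5, -0.9]
grip_width: 0.492
grip_force: 0.0
[-0.9772  0.1361  0.3971  1.7207 -0.0553  1.2916 -0.6335] [0.4718 0.3017 0.1782]
210 [195.5 112.5] [0.4175 0.373  0.039 ]
188 [193.5 168.1] [0.4088 0.3144 0.039 ]
189 [328.5 167.8] [0.5564 0.3049 0.039 ]
183 [250.9 175.8] [0.4709 0.3016 0.039 ]
30 [217.9 243. ] [0.4271 0.2242 0.039 ]
123 [351.2 267.3] [0.5836 0.1817 0.039 ]
102 [153.7 269.5] [0.3467 0.1949 0.039 ]
862 [332.9 199.9] [ 0.5516 -0.224   0.039 ]
67 [484.7 166. ] [ 0.6602 -0.6789  0.039 ]
19 [148.6 194.5] [0.5563 0.3039 0.039 ]
16 [148.5 224.5] [0.4703 0.302  0.039 ]
19 [176.8 241.8] [0.4229 0.2184 0.039 ]
19 [143.8 246. ] [0.4082 0.3144 0.039 ]
22 [485.8 251. ] [ 0.4094 -0.6839  0.039 ]
19 [329.8 275.5] [ 0.3366 -0.2192  0.039 ]
24 [487.7 279.8] [ 0.3243 -0.6927  0.039 ]
25 [488.6 298.3] [ 0.2691 -0.6982  0.039 ]
76 [494.9 327.2] [ 0.1812 -0.7237  0.039 ]
(np.float64(134.05539263084398), np.float64(226.04419739274192))
```

View pics/w3.png

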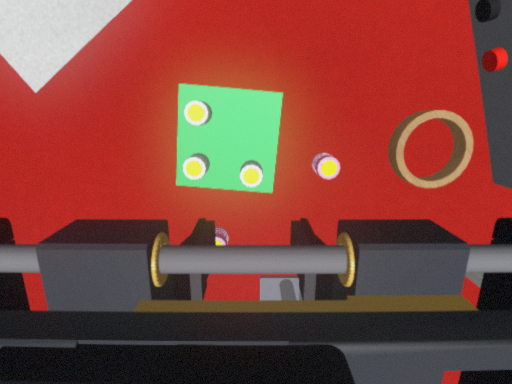

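Run:
```python
from h import *
im=snap("wrist"); print(im["fx"],im["cx"],im["cy"],im["k1"])
p=ctrl.get_state()["position"]
M=im["T"]
for dz in (0,.019,.04,.07): print(dz,np.round(proj(im,p+[.0217,0,dz])),np.round(proj(im,p-[.0217,0,-dz])))
im=snap("scene"); u,v=map(int,proj(im,p)); print(u,v)
cv2.imwrite("pics/s3.png",cv2.resize(im["pixels"][max(v-50,0):v+70,u-80:u+80,::-1],None,fx=5,fy=5,interpolation=cv2.INTER_CUBIC)); print(v-50)
```

```text
304.49182429044765 252.46585407429234 190.80780291070002 -0.026133244047564293
0 [284. 217.] [219. 221.]
0.019 [288. 228.] [216. 232.]
0.04 [292. 242.] [211. 247.]
0.07 [300. 271.] [202. 277.]
385 170
120
```

View pics/s3.png

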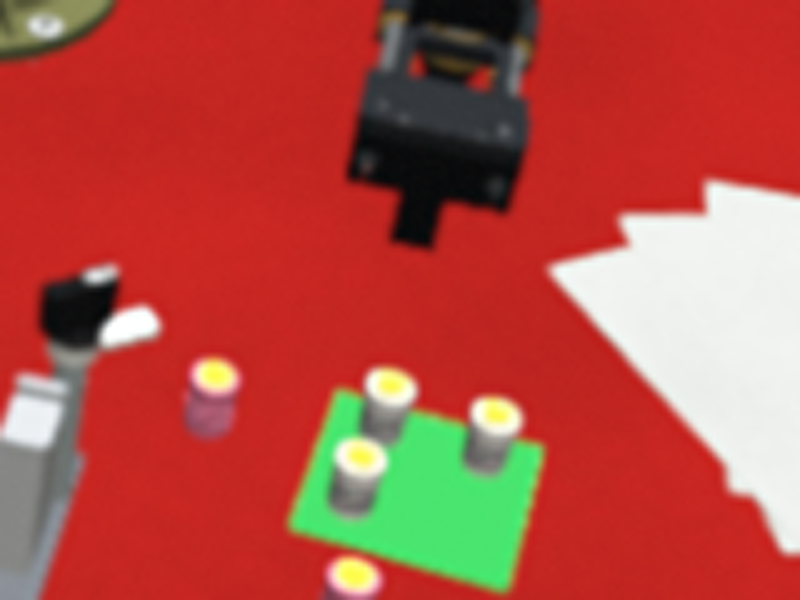

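The scene crop shows the finger end at about (412,245). The reported TCP projects to (400,250), and the near finger should appear lower than that. So the real finger ends sit perhaps 20–25 mm above the reported TCP, and the fingers closed over the module's top. I'll check by going down at A in small steps and watching the force.

```bash
python3 -m crank '[[[0,0,35,0,0],[0,0,35,0,0],[0,0,35,0,0],[0,0,30,0,0],[0,0,25,0,0],[0,0,0,0,0],[0,0,0,0,0],[0,0,0,0,0]]]' 20|sed -n '2p;4p'
python3 -m crank '[[[0,0,4,0,0],[0,0,0,0,0],[0,0,4,0,0],[0,0,0,0,0],[0,0,0,0,0]]]'|sed -n '2p;4p'
python3 -c "
from h import *
go(.4708,.3016,.0)"
```

```text
position: [0.4714, 0.3014, 0.0172]
ft_force: [0.2, 0.0, -0.2]
position: [0.4707, 0.3012, 0.0085]
ft_force: [0.4, -0.2, -0.9]
t 7.9 pos [0.4707 0.3012 0.0085] yaw(y-axis) deg -3.7 tilt [0. 0.] w 43.6 F 0.0 [ 0.4 -0.2 -0.9] 
 -> tool mm [0.4 0.1 8.5]
```

```bash
python3 -m crank '[[[0,0,3,0,0],[0,0,0,0,0],[0,0,3,0,0],[0,0,0,0,0],[0,0,0,0,0]]]'|sed -n '2p;4p'
python3 -m crank '[[[0,0,3,0,0],[0,0,0,0,0],[0,0,0,0,0]]]'|sed -n '2p;4p'
python3 -m crank '[[[0,0,3,0,0],[0,0,0,0,0],[0,0,0,0,0]]]'|sed -n '2p;4p'
```

```text
position: [0.4705, 0.301, 0.002]
ft_force: [-0.1, -0.5, -1.6]
position: [0.4705, 0.301, -0.001]
ft_force: [-0.4, 0.3, -0.1]
position: [0.4705, 0.301, -0.0039]
ft_force: [0.6, -0.1, 0.1]
```

At z = −4 mm there is no contact, though the mat top is at +3 mm, so the true fingertips are higher than the reported TCP. I'll go on down until contact to measure the offset.

```bash
for i in 1; do python3 -m crank '[[[0,0,4,0,0],[0,0,0,0,0],[0,0,0,0,0]]]'|sed -n '2p;4p'
python3 -m crank '[[[0,0,4,0,0],[0,0,0,0,0],[0,0,0,0,0]]]'|sed -n '2p;4p'; done
python3 -m crank '[[[0,0,0,0,1],[0,0,0,0,1],[0,0,0,0,1],[0,0,0,0,1],[0,0,0,0,1]]]'|sed -n '2p;4,6p'
python3 -m crank '[[[0,0,0,0,1],[0,0,0,0,1],[0,0,0,0,1],[0,0,0,0,1],[0,0,0,0,1]]]'|sed -n '2p;4,6p'
```

```text
position: [0.4705, 0.3009, -0.008]
ft_force: [-0.2, -0.0, 0.0]
position: [0.4705, 0.301, -0.012]
ft_force: [0.3, 0.6, -0.7]
position: [0.4707, 0.3012, -0.0116]
ft_force: [0.3, -0.5, 0.6]
grip_width: 0.294
grip_force: 20.0
position: [0.4708, 0.3012, -0.0116]
ft_force: [-0.0, -0.1, 1.4]
grip_width: 0.293
grip_force: 20.0
```

Gripped: 25.5 mm opening at 20 N. The true tips are about 25 mm above the reported TCP, so I'll work with that offset.

```bash
python3 -m crank '[[[0,0,-10,0,1],[0,0,-30,0,1],[0,0,-35,0,1],[0,0,-35,0,1],[0,0,-35,0,1],[0,0,-35,0,1],[0,0,-25,0,1],[0,0,0,0,1]]]'|sed -n '2p;4,6p'
python3 -m crank '[[[-31,9,0,0,1],[-31,9,0,0,1],[-31,9,0,0,1],[-31,9,0,0,1],[-31,9,0,0,1],[-30,9,0,0,1],[-30,9,0,0,1],[-30,9,0,0,1],[-30,8,0,0,1],[-29,8,0,0,1]]]'|sed -n '2p;5,6p'
python3 -m crank '[[[0,0,0,0,1],[0,0,0,0,1],[0,0,0,0,1]]]'|sed -n '2p;5,6p'
python3 -c "
from h import *
p=st2w(0,-.034); go(*p,.0)"
```

```text
position: [0.4737, 0.3029, 0.2005]
ft_force: [1.5, 0.1, 0.5]
grip_width: 0.289
grip_force: 20.0
position: [0.5384, -0.0099, 0.1932]
grip_width: 0.292
grip_force: 20.0
position: [0.5383, -0.0073, 0.193]
grip_width: 0.294
grip_force: 20.0
t 11.9 pos [ 0.5383 -0.0073  0.193 ] yaw(y-axis) deg -3.7 tilt [ 0.001 -0.001] w 25.6 F 20.0 [-0.3 -0.2 -0.8] 
 -> tool mm [ -0.8   0.4 193. ]
```

```bash
python3 -m crank '[[[0,0,30,0,1],[0,0,35,0,1],[0,0,35,0,1],[0,0,35,0,1],[0,0,30,0,1],[0,0,18,0,1],[0,0,8,0,1],[0,0,0,0,1],[0,0,0,0,1]]]'|sed -n '2p;4,6p'
python3 -m crank '[[[0,0,1.5,0,1],[0,0,0,0,1],[0,0,0,0,0.15],[0,0,0,0,0.15],[0,0,0,0,0.15],[0,0,0,0,0.15]]]'|sed -n '2p;4,6p'
python3 -m crank '[[[0,0,-20,0,0.15],[0,0,-35,0,0.15],[0,0,-35,0,0],[0,0,-35,0,0],[0,0,-35,0,0],[0,0,-32,0,0],[0,0,0,0,0],[0,0,0,0,0]]]'|sed -n '2p;4,6p'
python3 - <<'E'
from h import *
go(.4165,.3735,-.0115); go(.4082,.3146,-.0115)
lamps(snap("top"))
E
```

```text
position: [0.5393, -0.007, 0.0028]
ft_force: [0.2, -0.6, -0.6]
grip_width: 0.292
grip_force: 20.0
position: [0.539, -0.0079, 0.0011]
ft_force: [-0.3, 1.0, -0.2]
grip_width: 0.41
grip_force: 0.0
position: [0.5402, -0.008, 0.195]
ft_force: [-0.2, 0.3, -0.8]
grip_width: 0.497
grip_force: 0.0
t 13.8 pos [ 0.5402 -0.008   0.195 ] yaw(y-axis) deg -3.7 tilt [0.002 0.004] w 43.2 F 0.0 [-0.2  0.3 -0.8] 
 -> tool mm [ 372.3 -149.1  206.5]
t 13.8 pos [ 0.5402 -0.008   0.195 ] yaw(y-axis) deg -3.7 tilt [0.002 0.004] w 43.2 F 0.0 [-0.2  0.3 -0.8] 
 -> tool mm [ 313.  -153.6  206.3]
861 [332.9 199.9] [ 0.5517 -0.224   0.039 ]
69 [484.9 166.1] [ 0.6601 -0.6794  0.039 ]
19 [148.6 194.5] [0.5563 0.3039 0.039 ]
16 [124.  242.5] [0.4165 0.3732 0.039 ]
19 [176.8 241.8] [0.4229 0.2184 0.039 ]
19 [143.8 246. ] [0.4082 0.3144 0.039 ]
25 [485.8 251.4] [ 0.4082 -0.6842  0.039 ]
26 [487.  270.6] [ 0.3516 -0.6897  0.039 ]
27 [327.3 274.3] [ 0.3398 -0.2118  0.039 ]
20 [488.9 307.2] [ 0.2422 -0.7004  0.039 ]
75 [495.1 327.3] [ 0.1807 -0.7241  0.039 ]
```

```bash
python3 -m crank '[[[31,-15,0,0,0],[31,-15,0,0,0],[31,-15,0,0,0],[31,-15,0,0,0],[31,-15,0,0,0],[31,-15,0,0,0],[31,-15,0,0,0],[31,-15,0,0,0],[31,-15,0,0,0],[33,-17,0,0,0]]]'|sed -n '2p'
python3 -m crank '[[[0,0,20,0,0],[0,0,20,0,0],[0,0,0,0,0],[0,0,0,0,0],[0,0,0,0,0]]]'|sed -n '2p'
python3 - <<'E'
from h import *
lamps(snap("wrist"))
go(.4085,.3144,-.0115)
E
```

```text
position: [0.4059, 0.3134, 0.1909]
position: [0.4076, 0.3127, 0.1528]
246 [258.1 119.3] [0.4175 0.373  0.039 ]
217 [253.2 178.6] [0.4088 0.3144 0.039 ]
226 [397.  178.2] [0.556  0.3051 0.039 ]
133 [352. 267.] [0.5115 0.207  0.039 ]
100 [152.8 269.1] [0.2908 0.2192 0.039 ]
t 15.1 pos [0.4079 0.313  0.1534] yaw(y-axis) deg -3.8 tilt [0.001 0.   ] w 43.7 F 0.0 [ 0.1 -0.6  0. ] 
 -> tool mm [  1.3   0.4 164.9]
```

```bash
python3 -m crank '[[[1,1,30,0,0],[0,0,35,0,0],[0,0,35,0,0],[0,0,30,0,0],[0,0,20,0,0],[0,0,15,0,0],[0,0,0,0,0],[0,0,0,0,0]]]'|sed -n '2p;4p'
python3 -m crank '[[[0,0,0,0,1],[0,0,0,0,1],[0,0,0,0,1],[0,0,0,0,1],[0,0,0,0,1],[0,0,0,0,1],[0,0,0,0,1]]]'|sed -n '2p;4,6p'
python3 -m crank '[[[0,0,-10,0,1],[0,0,-30,0,1],[0,0,-35,0,1],[0,0,-35,0,1],[0,0,-35,0,1],[0,0,-35,0,1],[0,0,-25,0,1],[0,0,0,0,1],[0,0,0,0,1]]]'|sed -n '2p;4,6p'
python3 -c "
from h import *
p=st2w(0,.0); go(*p,.0)"
```

```text
position: [0.4089, 0.3141, -0.0118]
ft_force: [-0.9, -0.3, 0.1]
position: [0.4091, 0.3149, -0.0111]
ft_force: [-0.9, -0.6, 5.8]
grip_width: 0.29
grip_force: 20.0
position: [0.4091, 0.3147, 0.1947]
ft_force: [-0.1, 0.1, -1.3]
grip_width: 0.291
grip_force: 20.0
t 17.1 pos [0.4091 0.3147 0.1947] yaw(y-axis) deg -3.7 tilt [0.003 0.002] w 25.3 F 20.0 [-0.1  0.1 -1.3] 
 -> tool mm [-280.2  149.8  194.2]
```

```bash
python3 -m crank '[[[-28,15,0,0,1],[-28,15,0,0,1],[-28,15,0,0,1],[-28,15,0,0,1],[-28,15,0,0,1],[-28,15,0,0,1],[-28,15,0,0,1],[-28,15,0,0,1],[-28,15,0,0,1],[-28,15,0,0,1]]]'|sed -n '2p;5,6p'
python3 -m crank '[[[0,0,0,0,1],[0,0,0,0,1],[0,0,30,0,1],[0,0,35,0,1],[0,0,25,0,1],[0,0,0,0,1],[0,0,0,0,1]]]'|sed -n '2p;5,6p'
python3 -c "
from h import *
p=st2w(0,.0); go(*p,.0)"
```

```text
position: [0.539, 0.0234, 0.1911]
grip_width: 0.294
grip_force: 2.0
position: [0.5379, 0.0261, 0.1012]
grip_width: 0.293
grip_force: 20.0
t 18.6 pos [0.5379 0.0261 0.1012] yaw(y-axis) deg -3.6 tilt [-0.001 -0.004] w 25.5 F 20.0 [-0.7 -0.5  0.1] 
 -> tool mm [1.000e-01 3.300e+00 1.012e+02]
```

The grip slackened for a moment (2 N) and recovered, so the module may have slid. I'll lower it while watching the force.

```bash
python3 -m crank '[[[0,2,30,0,1],[0,0,30,0,1],[0,0,15,0,1],[0,0,0,0,1],[0,0,0,0,1]]]'|sed -n '2p;4p'
python3 -m crank '[[[0,0,8,0,1],[0,0,0,0,1],[0,0,0,0,1]]]'|sed -n '2p;4p'
python3 -m crank '[[[0,0,8,0,1],[0,0,0,0,1],[0,0,0,0,1]]]'|sed -n '2p;4p'
python3 -m crank '[[[0,0,8,0,1],[0,0,0,0,1],[0,0,0,0,1]]]'|sed -n '2p;4p'
```

```text
position: [0.5427, 0.0255, 0.029]
ft_force: [1.2, -0.0, -0.4]
position: [0.5427, 0.0252, 0.0208]
ft_force: [-0.4, 0.1, -0.2]
position: [0.5415, 0.0249, 0.0114]
ft_force: [0.1, -0.3, -0.7]
position: [0.5413, 0.0248, 0.0031]
ft_force: [-0.1, 0.6, -0.9]
```

Nothing touches before the expected height, so it didn't slip. Release, and on to B.

```bash
python3 -m crank '[[[0,0,1.5,0,1],[0,0,0,0,1],[0,0,0,0,0.15],[0,0,0,0,0.15],[0,0,0,0,0.15],[0,0,0,0,0.15]]]'|sed -n '2p;4,6p'
python3 -m crank '[[[0,0,-20,0,0.15],[0,0,-35,0,0.15],[0,0,-35,0,0],[0,0,-35,0,0],[0,0,-35,0,0],[0,0,-33,0,0],[0,0,0,0,0],[0,0,0,0,0]]]'|sed -n '2p;4,6p'
python3 -m crank '[[[34,-15,0,0,0],[34,-15,0,0,0],[34,-15,0,0,0],[34,-15,0,0,0],[34,-15,0,0,0],[34,-15,0,0,0],[34,-15,0,0,0],[34,-15,0,0,0],[34,-15,0,0,0],[33,-13,0,0,0]]]'|sed -n '2p'
python3 -m crank '[[[0,0,20,0,0],[0,0,20,0,0],[0,0,0,0,0],[0,0,0,0,0],[0,0,0,0,0]]]'|sed -n '2p'
python3 - <<'E'
from h import *
lamps(snap("wrist"))
go(.4172,.3731,-.0115)
E
```

```text
position: [0.5421, 0.0249, 0.0024]
ft_force: [-0.4, 0.4, -0.0]
grip_width: 0.415
grip_force: 0.0
position: [0.5434, 0.025, 0.1976]
ft_force: [-0.2, 0.6, -0.4]
grip_width: 0.501
grip_force: 0.0
position: [0.4141, 0.374, 0.1935]
position: [0.4166, 0.3723, 0.1554]
212 [252.9 179.2] [0.4175 0.3729 0.039 ]
145 [351.8 264.4] [0.5211 0.2684 0.039 ]
99 [152.8 268.8] [0.2988 0.2779 0.039 ]
t 22.2 pos [0.4169 0.3726 0.1561] yaw(y-axis) deg -3.8 tilt [0.001 0.001] w 43.3 F 0.0 [0.2 0.2 0.6] 
 -> tool mm [4.000e-01 1.000e-01 1.676e+02]
```

```bash
python3 -m crank '[[[0,0,30,0,0],[0,0,35,0,0],[0,0,35,0,0],[0,0,32,0,0],[0,0,20,0,0],[0,0,15,0,0],[0,0,0,0,0],[0,0,0,0,0]]]'|sed -n '2p;4p'
python3 -m crank '[[[0,0,0,0,1],[0,0,0,0,1],[0,0,0,0,1],[0,0,0,0,1],[0,0,0,0,1],[0,0,0,0,1],[0,0,0,0,1]]]'|sed -n '2p;4,6p'
python3 -m crank '[[[0,0,-10,0,1],[0,0,-30,0,1],[0,0,-35,0,1],[0,0,-35,0,1],[0,0,-35,0,1],[0,0,-35,0,1],[0,0,-25,0,1],[0,0,0,0,1],[0,0,0,0,1]]]'|sed -n '2p;4,6p'
python3 -c "
from h import *
p=st2w(0,.034); go(*p,.0)"
```

```text
position: [0.4167, 0.3727, -0.0112]
ft_force: [0.7, -0.3, -0.2]
position: [0.417, 0.3736, -0.0105]
ft_force: [-0.7, -1.5, 6.6]
grip_width: 0.292
grip_force: 20.0
position: [0.4169, 0.3733, 0.1953]
ft_force: [0.6, 0.6, -0.8]
grip_width: 0.294
grip_force: 20.0
t 24.2 pos [0.4169 0.3733 0.1953] yaw(y-axis) deg -3.7 tilt [0.003 0.002] w 25.5 F 20.0 [ 0.6  0.6 -0.8] 
 -> tool mm [-305.2  145.9  194.7]
```

```bash
python3 -m crank '[[[-31,15,0,0,1],[-31,15,0,0,1],[-31,15,0,0,1],[-31,15,0,0,1],[-31,15,0,0,1],[-30,15,0,0,1],[-30,14,0,0,1],[-30,14,0,0,1],[-30,14,0,0,1],[-30,14,0,0,1]]]'|sed -n '2p;5,6p'
python3 -m crank '[[[0,0,0,0,1],[0,0,0,0,1],[0,0,30,0,1],[0,0,30,0,1],[0,0,20,0,1],[0,0,0,0,1],[0,0,0,0,1]]]'|sed -n '2p;5,6p'
python3 -c "
from h import *
p=st2w(0,.034); go(*p,.0)"
```

```text
position: [0.541, 0.0572, 0.1916]
grip_width: 0.289
grip_force: 20.0
position: [0.5403, 0.0599, 0.1118]
grip_width: 0.291
grip_force: 20.0
t 25.6 pos [0.5403 0.0599 0.1118] yaw(y-axis) deg -3.6 tilt [-0.001 -0.004] w 25.3 F 20.0 [ 0.7 -0.3 -0.6] 
 -> tool mm [  0.2   3.1 111.8]
```

```bash
python3 -m crank '[[[0,2,30,0,1],[0,0,30,0,1],[0,0,25,0,1],[0,0,15,0,1],[0,0,9,0,1],[0,0,0,0,1],[0,0,0,0,1]]]'|sed -n '2p;4p'
python3 -m crank '[[[0,0,1.5,0,1],[0,0,0,0,1],[0,0,0,0,0.15],[0,0,0,0,0.15],[0,0,0,0,0.15],[0,0,0,0,0.15]]]'|sed -n '2p;4,6p'
python3 -m crank '[[[0,0,-20,0,0.15],[0,0,-35,0,0.15],[0,0,-35,0,0],[0,0,-35,0,0],[0,0,-35,0,0],[0,0,-33,0,0],[-40,0,0,0,0],[-40,0,0,0,0],[-40,0,0,0,0],[-40,0,0,0,0]]]'|sed -n '2p;4,6p'
python3 -m crank '[[[-40,0,0,0,0],[-40,0,0,0,0],[0,0,0,0,0],[0,0,0,0,0]]]'|sed -n '2p'
python3 - <<'E'
from h import *
im=snap("top"); lamps(im,.049)
cv2.imwrite("pics/t4.png",cv2.resize(im["pixels"][170:240,180:430,::-1],None,fx=3.2,fy=3.2,interpolation=cv2.INTER_CUBIC))
w=snap("wrist"); lamps(w,.049)
go(.483,-.375,.1)
E
```

```text
position: [0.5451, 0.0594, 0.0054]
ft_force: [0.6, -0.4, -0.3]
position: [0.5444, 0.0589, 0.0031]
ft_force: [-0.1, 0.6, -0.4]
grip_width: 0.416
grip_force: 0.0
position: [0.5335, -0.1024, 0.1963]
ft_force: [1.4, 0.3, 0.0]
grip_width: 0.5
grip_force: 0.0
position: [0.5275, -0.1841, 0.196]
71 [337.9 160.9] [ 0.6623 -0.2354  0.049 ]
68 [484.9 166.1] [ 0.659  -0.6745  0.049 ]
21 [332.7 179.9] [ 0.608 -0.221  0.049]
19 [148.6 194.5] [0.556  0.3015 0.049 ]
17 [233.4 200.1] [0.5451 0.0584 0.049 ]
16 [245.5 201.5] [0.5419 0.0242 0.049 ]
16 [256.5 202.5] [ 0.5397 -0.0069  0.049 ]
22 [483.7 223. ] [ 0.4921 -0.6711  0.049 ]
20 [176.9 242. ] [0.4232 0.2164 0.049 ]
25 [485.8 251.4] [ 0.4091 -0.6794  0.049 ]
24 [487.7 279.8] [ 0.3255 -0.688   0.049 ]
20 [489.1 308.2] [ 0.2413 -0.6963  0.049 ]
75 [495.1 327.3] [ 0.1831 -0.719   0.049 ]
153 [252.    4.2] [ 0.5399 -0.0101  0.049 ]
205 [104.8 194.4] [ 0.3574 -0.1936  0.049 ]
4477 [273.5 202.2] [ 0.5507 -0.2162  0.049 ]
148 [351.8 266.6] [ 0.6427 -0.3055  0.049 ]
117 [152.8 267.3] [ 0.3986 -0.2896  0.049 ]
t 27.9 pos [ 0.5287 -0.1797  0.1956] yaw(y-axis) deg -3.7 tilt [ 0.001 -0.   ] w 43.3 F 0.0 [0.8 0.9 0.1] 
 -> tool mm [-197.9  -33.    95.4]
```

View pics/t4.png

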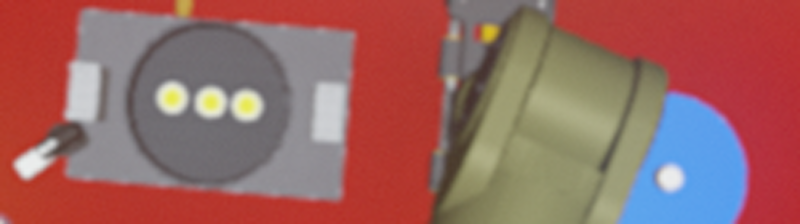

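The top crop shows all three modules upright in the pot in a row. Next, the cover.

```bash
python3 -m crank '[[[-34,-6,0,0,0],[-33,-6,0,0,0],[-33,-6,0,0,0],[-33,-5,0,0,0],[-33,-5,0,0,0],[-32,-5,0,0,0],[0,0,0,0,0],[0,0,0,0,0],[0,0,0,0,0]]]'|sed -n '2p'
cat >> h.py <<'E'
def knob(im,z):
    hsv=cv2.cvtColor(im["pixels"],cv2.COLOR_RGB2HSV)
    b=cv2.inRange(hsv,(100,120,60),(125,255,255)); c=max(cv2.findContours(b,0,1)[0],key=cv2.contourArea)
    h=np.zeros_like(b); cv2.drawContours(h,[cv2.convexHull(c)],-1,255,-1)
    w=cv2.inRange(hsv,(0,0,140),(179,90,255))&h
    n,_,s,ce=cv2.connectedComponentsWithStats(w)
    for a,q in sorted(zip(s[1:].tolist(),ce[1:].tolist()),key=lambda t:-t[0][4])[:2]: print("knob px",np.round(q,1),a,onz(im,*q,z).round(4))
    P=np.array([onz(im,*p[0],z-.022)[:2] for p in c]); k,r=cv2.minEnclosingCircle((P*1000).astype(np.float32)); print("disc",np.round(k,1),round(r,1),cv2.contourArea(c))
E
python3 - <<'E'
from h import *
knob(snap("wrist","w5.png"),.033); knob(snap("top"),.033)
go(.483,-.385,-.008)
E
```

```text
position: [0.4841, -0.3739, 0.1952]
knob px [251.5 183. ] [243, 173, 18, 21, 304] [ 0.4825 -0.3878  0.033 ]
disc [ 486.  -402.5] 89.6 11281.5
knob px [388.8 225.1] [385, 221, 9, 9, 64] [ 0.4825 -0.3883  0.033 ]
knob px [399. 227.] [399, 226, 1, 3, 3] [ 0.4773 -0.4184  0.033 ]
disc [ 482.4 -388.4] 74.4 1466.0
t 28.8 pos [ 0.4845 -0.3733  0.1954] yaw(y-axis) deg -3.5 tilt [0.002 0.   ] w 43.4 F 0.0 [ 0.1 -0.1 -0.3] 
 -> tool mm [-12.1  -0.8 203.4]
```

View pics/w5.png

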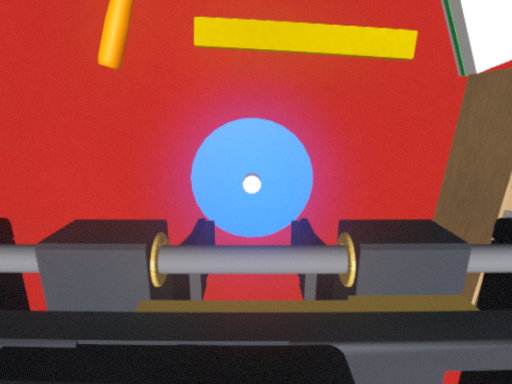

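The wrist view shows the knob at (252,183). Both cameras put it at (0.4825, −0.388).

```bash
python3 -m crank '[[[-14.5,-1,20,0,0],[0,0,35,0,0],[0,0,35,0,0],[0,0,35,0,0],[0,0,35,0,0],[0,0,20,0,0],[0,0,10,0,0],[0,0,0,0,0],[0,0,0,0,0]]]' 35|sed -n '2p;4p'
python3 -m crank '[[[0,0,7,0,0],[0,0,0,0,0],[0,0,0,0,0]]]'|sed -n '2p;4p'
python3 -m crank '[[[0,0,5,0,0],[0,0,0,0,0],[0,0,0,0,0]]]'|sed -n '2p;4p'
python3 -c "
from h import *
go(.4825,-.388,-.008)"
```

```text
position: [0.4819, -0.3899, 0.0064]
ft_force: [0.3, 0.6, 1.2]
position: [0.4815, -0.3907, -0.0003]
ft_force: [-0.1, 0.2, -0.1]
position: [0.4807, -0.3904, -0.0063]
ft_force: [-0.4, 1.2, 0.3]
t 30.1 pos [ 0.4807 -0.3904 -0.0063] yaw(y-axis) deg -3.7 tilt [ 0. -0.] w 43.4 F 0.0 [-0.4  1.2  0.3] 
 -> tool mm [2.5 1.6 1.7]
```

```bash
python3 -m crank '[[[2.5,1.6,3,0,0],[0,0,0,0,0],[0,0,0,0,0]]]'|sed -n '2p;4p'
python3 -m crank '[[[0,0,0,0,1],[0,0,0,0,1],[0,0,0,0,1],[0,0,0,0,1],[0,0,0,0,1],[0,0,0,0,1],[0,0,0,0,1],[0,0,0,0,1]]]'|sed -n '2p;4,6p'
python3 -m crank '[[[0,0,-5,0,1],[0,0,-15,0,1],[0,0,-35,0,1],[0,0,-35,0,1],[0,0,-35,0,1],[0,0,-35,0,1],[0,0,-25,0,1],[0,0,-10,0,1],[0,0,0,0,1],[0,0,0,0,1]]]'|sed -n '2p;4,6p'
python3 - <<'E'
from h import *
im=snap("wrist"); z=ctrl.get_state()["position"][2]; knob(im,z+.043); p=st2w(0,0); go(*p,.1)
E
```

```text
position: [0.4827, -0.3877, -0.0095]
ft_force: [0.2, -0.4, 0.8]
position: [0.4825, -0.3882, -0.0092]
ft_force: [0.1, 0.5, 1.2]
grip_width: 0.234
grip_force: 35.0
position: [0.4823, -0.3877, 0.1852]
ft_force: [-0.1, 0.1, -3.6]
grip_width: 0.244
grip_force: 35.0
knob px [252.3 232.7] [233, 217, 40, 29, 949] [ 0.483 -0.38   0.227]
knob px [197.6 241.4] [196, 238, 5, 9, 20] [ 0.454 -0.383  0.227]
disc [ 484.  -381.9] 76.7 28606.5
t 31.9 pos [ 0.4818 -0.3872  0.184 ] yaw(y-axis) deg -3.7 tilt [ 0.002 -0.002] w 20.8 F 35.0 [-0.   0.5 -2.9] 
 -> tool mm [415.9  32.3  84.7]
```

```bash
python3 -m crank '[[[20,2,0,0,1],[36,3,0,0,1],[40,3,0,0,1],[40,3,0,0,1],[40,3,0,0,1],[40,3,0,0,1],[40,3,0,0,1],[40,3,0,0,1],[40,3,0,0,1],[40,3,0,0,1]]]'|sed -n '2p;5,6p'
python3 -m crank '[[[24,2,0,0,1],[15,1,0,0,1],[0,0,0,0,1],[0,0,0,0,1],[0,0,0,0,1]]]'|sed -n '2p;5,6p'
python3 - <<'E'
from h import *
p=st2w(0,0); go(*p,.056); knob(snap("top"),ctrl.get_state()["position"][2]+.0427)
E
```

```text
position: [0.5342, -0.0126, 0.1836]
grip_width: 0.239
grip_force: 35.0
position: [0.5408, 0.0212, 0.185]
grip_width: 0.239
grip_force: 35.0
t 33.1 pos [0.5408 0.0212 0.185 ] yaw(y-axis) deg -3.9 tilt [-0.002 -0.001] w 20.8 F 35.0 [ 0.1 -0.1 -3.2] 
 -> tool mm [  4.9  -0.2 129. ]
knob px [260. 212.] [260, 212, 1, 1, 1] [ 0.5126 -0.0194  0.228 ]
knob px [259. 215.] [259, 215, 1, 1, 1] [ 0.5053 -0.0171  0.228 ]
disc [540.2 -19.8] 62.4 452.0
```

```bash
python3 -m crank '[[[4.7,0,15,0,1],[0,0,30,0,1],[0,0,30,0,1],[0,0,30,0,1],[0,0,18,0,1],[0,0,6,0,1],[0,0,0,0,1],[0,0,0,0,1],[0,0,0,0,1]]]'|sed -n '2p;4,6p'
python3 - <<'E'
from h import *
p=st2w(0,0); go(*p,.046); 
im=snap("scene"); u,v=map(int,proj(im,(*p,.08)))
cv2.imwrite("pics/s6.png",cv2.resize(im["pixels"][v-60:v+60,u-80:u+80,::-1],None,fx=5,fy=5,interpolation=cv2.INTER_CUBIC))
E
```

```text
position: [0.5433, 0.0281, 0.0585]
ft_force: [-0.7, -0.0, -2.9]
grip_width: 0.238
grip_force: 35.0
t 33.9 pos [0.5433 0.0281 0.0585] yaw(y-axis) deg -3.8 tilt [0.001 0.003] w 20.7 F 35.0 [-0.7 -0.  -2.9] 
 -> tool mm [-2.4 -2.4 12.5]
```

```bash
python3 -m crank '[[[-2.3,-2.3,5,0,1],[0,0,0,0,1],[0,0,0,0,1],[0,0,0,0,1]]]'|sed -n '2p;4,6p'
python3 -c "
from h import *
p=st2w(0,0); go(*p,.046)"
python3 -m crank '[[[0,0,4,0,1],[0,0,0,0,1],[0,0,0,0,1]]]'|sed -n '2p;4,6p'
python3 -m crank '[[[0,0,3,0,1],[0,0,0,0,1],[0,0,0,0,1]]]'|sed -n '2p;4,6p'
```

```text
position: [0.5393, 0.0265, 0.052]
ft_force: [0.0, -1.0, -3.4]
grip_width: 0.239
grip_force: 35.0
t 34.3 pos [0.5393 0.0265 0.052 ] yaw(y-axis) deg -3.7 tilt [0. 0.] w 20.8 F 35.0 [ 0.  -1.  -3.4] 
 -> tool mm [-0.5  1.5  6. ]
position: [0.539, 0.0265, 0.0474]
ft_force: [-0.6, -0.3, -2.5]
grip_width: 0.241
grip_force: 35.0
position: [0.5398, 0.0266, 0.0457]
ft_force: [-2.6, -0.2, 4.3]
grip_width: 0.241
grip_force: 35.0
```

The cover touches at the predicted seat height (0.0457). Release and verify.

```bash
python3 -m crank '[[[0,0,0,0,0.4],[0,0,0,0,0.1],[0,0,0,0,0.1],[0,0,0,0,0.1],[0,0,-10,0,0.1],[0,0,-30,0,0],[0,0,-35,0,0],[0,0,-35,0,0],[0,0,-35,0,0],[0,0,0,0,0]]]'|sed -n '2p;4,6p'
python3 -m crank '[[[-30,0,0,0,0],[-40,0,0,0,0],[-40,0,0,0,0],[-40,0,0,0,0],[-40,0,0,0,0],[-40,0,0,0,0],[-15,0,0,0,0],[0,0,0,0,0],[0,0,0,0,0],[0,0,0,0,0]]]'|sed -n '2p'
python3 - <<'E'
from h import *
knob(snap("top"),.088)
im=snap("scene"); p=st2w(0,0); knob(im,.088); u,v=map(int,proj(im,(*p,.08)))
cv2.imwrite("pics/s7.png",cv2.resize(im["pixels"][v-60:v+60,u-80:u+80,::-1],None,fx=5,fy=5,interpolation=cv2.INTER_CUBIC))
im=snap("wrist"); c=max(blobs(im,(20,90,100),(35,255,255)),key=cv2.contourArea); r=cv2.minAreaRect(c); B=np.array([onz(im,*q,.015)[:2] for q in cv2.boxPoints(r)]); print(B.round(4),B.mean(0).round(4)); print([np.linalg.norm(B[i]-B[i-1]).round(4) for i in (0,1)])
go(.5527,-.2282,.1)
E
```

```text
position: [0.5438, 0.0264, 0.1977]
ft_force: [1.6, 0.3, 0.2]
grip_width: 0.497
grip_force: 0.0
position: [0.5238, -0.2166, 0.1898]
knob px [244.4 202. ] [240, 198, 10, 9, 69] [0.5394 0.0254 0.088 ]
disc [539.6  25.4] 75.7 2212.5
knob px [269.9 197.8] [266, 193, 9, 12, 84] [0.5479 0.029  0.088 ]
disc [543.6  28.1] 79.5 1906.5
[[ 0.4266 -0.2287]
 [ 0.4321 -0.198 ]
 [ 0.6778 -0.2264]
 [ 0.6775 -0.258 ]] [ 0.5535 -0.2278]
[np.float64(0.2526), np.float64(0.0312)]
t 36.6 pos [ 0.524  -0.2161  0.1897] yaw(y-axis) deg -3.5 tilt [0.001 0.   ] w 43.6 F 0.0 [ 0.7  0.3 -0.4] 
 -> tool mm [-10.4  29.4  89.7]
```

View pics/s7.png

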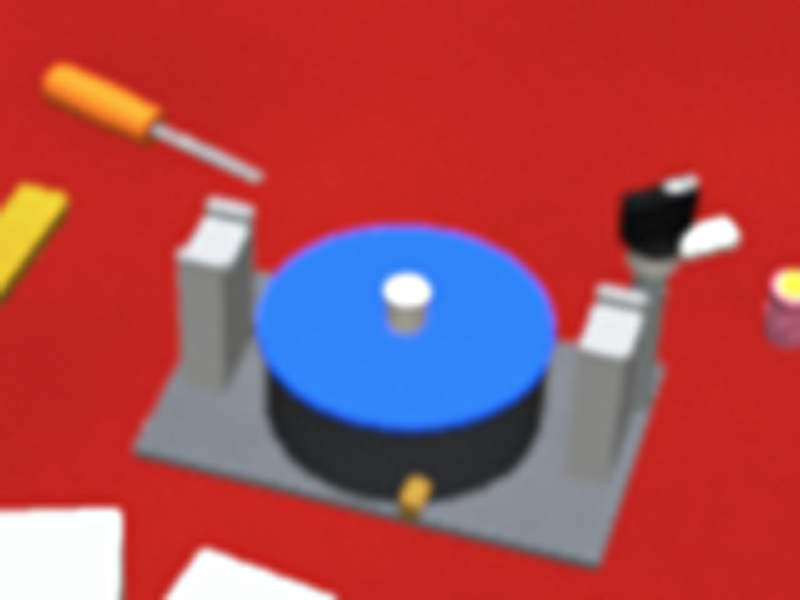

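The scene crop shows the cover seated level on the pot, knob at about (407,292). The top view puts the knob within 1.5 mm of the stand axis. Next, the bar.

```bash
python3 -m crank '[[[-10,15,0,0,-0.2],[0,14,0,-0.12,-0.2],[0,0,0,-0.122,-0.2],[0,0,0,-0.122,-0.2],[0,0,0,-0.122,-0.2],[0,0,0,-0.122,-0.2],[0,0,0,-0.122,-0.2],[0,0,0,-0.122,-0.2],[0,0,0,-0.122,-0.2],[0,0,0,-0.122,-0.2]]]'|sed -n '2p'
python3 -m crank '[[[0,0,0,-0.122,-0.2],[0,0,0,-0.122,-0.2],[0,0,0,-0.122,-0.2],[0,0,0,-0.06,-0.2],[0,0,0,0,-0.2],[0,0,0,0,-0.2]]]'|sed -n '2p'
cat >> h.py <<'E'
def bar(im,z):
    c=max(blobs(im,(20,90,100),(35,255,255)),key=cv2.contourArea); P=np.array([onz(im,*q[0],z)[:2] for q in c])
    r=cv2.minAreaRect((P*1000).astype(np.float32)); b=cv2.boxPoints(r); e=max([b[1]-b[0],b[2]-b[1]],key=np.linalg.norm)
    print("bar",np.round(r[0],1),np.round(r[1],1),"dir",np.degrees(np.arctan2(e[1],e[0])).round(2))
E
python3 - <<'E'
from h import *
bar(snap("wrist"),.015); bar(snap("top"),.015); go(.5531,-.228,-.0)
E
```

```text
position: [0.5521, -0.2284, 0.1898]
position: [0.552, -0.2288, 0.1898]
bar [ 540.9 -227.1] [ 29.5 222.9] dir -6.67
bar [ 418.6 -716.1] [512.6  54.4] dir 5.73
t 38.0 pos [ 0.5519 -0.2292  0.1898] yaw(y-axis) deg 83.5 tilt [-0.  0.] w 52.0 F 0.0 [-0.3 -0.1 -0.5] 
 -> tool mm [ -1.    1.3 189.8]
```

```bash
python3 -m crank '[[[-1,1,25,0,-0.2],[0,0,35,0,-0.2],[0,0,35,0,-0.2],[0,0,35,0,-0.2],[0,0,30,0,-0.2],[0,0,20,0,-0.2],[0,0,10,0,-0.2],[0,0,0,0,-0.2],[0,0,0,0,-0.2]]]' 50|sed -n '2p;4p'
python3 -m crank '[[[0,0,10,0,-0.2],[0,0,0,0,-0.2],[0,0,0,0,-0.2]]]'|sed -n '2p;4p'
python3 -m crank '[[[0,0,5,0,-0.2],[0,0,0,0,-0.2],[0,0,0,0,-0.2]]]'|sed -n '2p;4p'
python3 -m crank '[[[0,0,3,0,-0.2],[0,0,0,0,-0.2],[0,0,0,0,-0.2]]]'|sed -n '2p;4p'
python3 -c "
from h import *
go(.5531,-.228,-.02)"
```

```text
position: [0.5532, -0.2292, 0.0003]
ft_force: [0.9, 0.1, 1.8]
position: [0.5532, -0.229, -0.0097]
ft_force: [0.5, 0.5, 0.1]
position: [0.5527, -0.2289, -0.0153]
ft_force: [-0.6, 0.3, 0.3]
position: [0.5527, -0.2289, -0.0184]
ft_force: [0.7, -0.3, -0.3]
t 39.5 pos [ 0.5527 -0.2289 -0.0184] yaw(y-axis) deg 83.5 tilt [0. 0.] w 52.4 F 0.0 [ 0.7 -0.3 -0.3] 
 -> tool mm [-0.3  1.   1.6]
```

```bash
python3 -m crank '[[[0,0.5,1.5,0,-0.2],[0,0,0,0,1],[0,0,0,0,1],[0,0,0,0,1],[0,0,0,0,1],[0,0,0,0,1],[0,0,0,0,1],[0,0,0,0,1]]]'|sed -n '2p;4,6p'
python3 -m crank '[[[0,0,-10,0,1],[0,0,-20,0,1],[0,0,-35,0,1],[0,0,-35,0,1],[0,0,-35,0,1],[0,0,-35,0,1],[0,0,-30,0,1],[0,0,-10,0,1],[0,0,0,0,1],[0,0,0,0,1]]]'|sed -n '2p;4,6p'
python3 - <<'E'
from h import *
z=ctrl.get_state()["position"][2]; bar(snap("wrist"),z+.035); p=st2w(0,0); go(*p,.1)
E
```

```text
position: [0.5529, -0.2284, -0.0197]
ft_force: [0.1, 0.1, -0.6]
grip_width: 0.341
grip_force: 50.0
position: [0.5522, -0.2282, 0.1893]
ft_force: [0.0, -0.6, -4.2]
grip_width: 0.337
grip_force: 50.0
bar [ 494.7 -222. ] [ 29.8 120.5] dir -6.55
t 41.1 pos [ 0.5516 -0.2278  0.1881] yaw(y-axis) deg 83.5 tilt [0.003 0.001] w 29.1 F 50.0 [-0.3  0.5 -4. ] 
 -> tool mm [ 39.2 250.8  88.4]
```

```bash
python3 -m crank '[[[0,0,0,0.06,1],[0,0,0,0.12,1],[0,0,0,0.122,1],[0,0,0,0.122,1],[0,0,0,0.122,1],[0,0,0,0.122,1],[0,0,0,0.122,1],[0,0,0,0.122,1],[0,0,0,0.122,1],[0,0,0,0.122,1]]]'|sed -n '2p;5,6p'
python3 -m crank '[[[0,0,0,0.122,1],[0,0,0,0.122,1],[0,0,0,0.122,1],[0,0,0,0.002,1],[0,0,0,0,1]]]'|sed -n '2p;5,6p'
python3 -m crank '[[[20,0,0,0,1],[30,0,0,0,1],[35,0,0,0,1],[35,0,0,0,1],[35,0,0,0,1],[35,0,0,0,1],[35,0,0,0,1],[20,0,0,0,1],[5,0,0,0,1],[0,0,0,0,1]]]'|sed -n '2p;5,6p'
python3 - <<'E'
from h import *
p=st2w(0,0); go(*p,.088); bar(snap("wrist"),ctrl.get_state()["position"][2]+.035)
im=snap("top"); hsv=cv2.cvtColor(im["pixels"],cv2.COLOR_RGB2HSV); m=cv2.inRange(hsv,(20,90,100),(35,255,255)); m[:,400:]=0;m[:160]=0;m[260:]=0
z=ctrl.get_state()["position"][2]+.035; m[:,:190]=0
ys,xs=np.nonzero(m); P=np.array([onz(im,x,y,z)[:2] for x,y in zip(xs,ys)]); print(len(P),P[P[:,1].argsort()[[0,-1]]])
E
```

```text
position: [0.5512, -0.2278, 0.1872]
grip_width: 0.338
grip_force: 50.0
position: [0.5517, -0.2279, 0.188]
grip_width: 0.332
grip_force: 50.0
position: [0.569, 0.0235, 0.1891]
grip_width: 0.334
grip_force: 50.0
t 43.2 pos [0.569  0.0235 0.1891] yaw(y-axis) deg -3.4 tilt [-0.    -0.002] w 29.1 F 50.0 [-0.8 -0.6 -2.1] 
 -> tool mm [  0.7 -28.1 101.2]
bar [572.9  81.3] [120.2  29.4] dir 86.51
733 [[ 0.56343598 -0.10426447]
 [ 0.58567967  0.14517836]]
```

```bash
python3 -m crank '[[[2,-9,0,0.006,1],[2,-10,0,0,1],[0,-9,0,0,1],[0,0,20,0,1],[0,0,25,0,1],[0,0,25,0,1],[0,0,15,0,1],[0,0,5,0,1],[0,0,0,0,1],[0,0,0,0,1]]]'|sed -n '2p;5,6p'
python3 -m crank '[[[0,0,0,0,1],[0,0,0,0,1]]]'|sed -n '2p;4,6p'
python3 - <<'E'
from h import *
p=st2w(0,0); go(*p,.0713)
im=snap("wrist");bar(im,ctrl.get_state()["position"][2]+.035)
E
```

```text
position: [0.5422, 0.026, 0.1011]
grip_width: 0.332
grip_force: 50.0
position: [0.543, 0.0268, 0.1017]
ft_force: [-0.0, 0.8, -2.1]
grip_width: 0.336
grip_force: 50.0
t 44.3 pos [0.543  0.0268 0.1017] yaw(y-axis) deg -4.2 tilt [0.001 0.002] w 29.3 F 50.0 [-0.   0.8 -2.1] 
 -> tool mm [-1.1 -2.2 30.4]
bar [547.4  84.5] [120.7  29.5] dir 85.66
```

```bash
python3 -m crank '[[[0,-2,8,-0.006,1],[0,0,8,0,1],[0,0,0,0,1],[0,0,0,0,1],[0,0,0,0,1]]]'|sed -n '2p;4,6p'
python3 - <<'E'
from h import *
p=st2w(0,0); go(*p,.0713)
im=snap("wrist");bar(im,ctrl.get_state()["position"][2]+.035)
im=snap("scene"); u,v=map(int,proj(im,(*p,.08)))
cv2.imwrite("pics/s8.png",cv2.resize(im["pixels"][v-70:v+50,u-80:u+80,::-1],None,fx=5,fy=5,interpolation=cv2.INTER_CUBIC))
E
```

```text
position: [0.5398, 0.027, 0.0841]
ft_force: [0.6, -0.3, -3.0]
grip_width: 0.34
grip_force: 50.0
t 44.7 pos [0.5398 0.027  0.0841] yaw(y-axis) deg -3.8 tilt [-0. -0.] w 29.6 F 50.0 [ 0.6 -0.3 -3. ] 
 -> tool mm [-1.   1.  12.8]
bar [544.   84.7] [120.3  29.5] dir 86.06
```

View pics/s8.png

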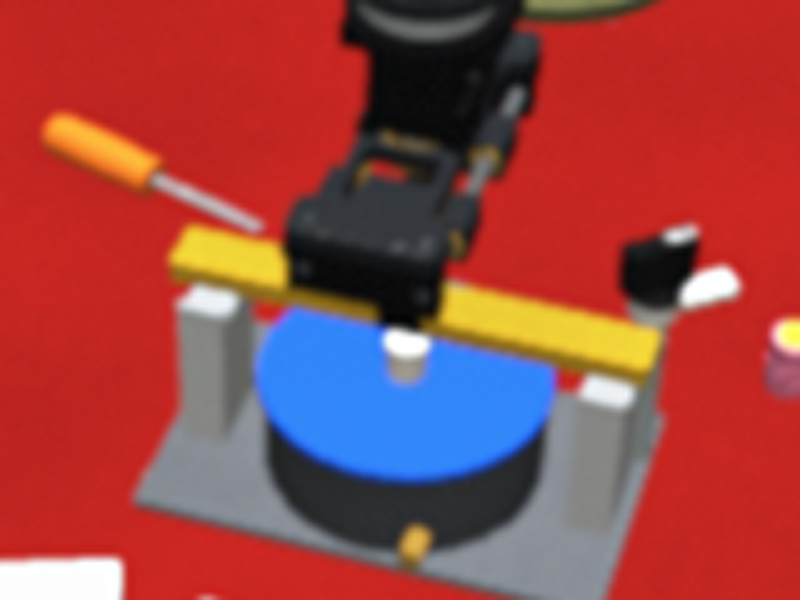

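The bar hovers above both cradles, aligned. Lowering.

```bash
python3 -m crank '[[[0,0.5,4,0,1],[0,0,0,0,1],[0,0,0,0,1]]]'|sed -n '2p;4p'
python3 -m crank '[[[0,0,4,0,1],[0,0,0,0,1],[0,0,0,0,1]]]'|sed -n '2p;4p'
python3 -m crank '[[[0,0,3,0,1],[0,0,0,0,1],[0,0,0,0,1]]]'|sed -n '2p;4p'
python3 -m crank '[[[0,0,2,0,1],[0,0,0,0,1],[0,0,0,0,1]]]'|sed -n '2p;4p'
```

```text
position: [0.5402, 0.027, 0.08]
ft_force: [0.0, -0.4, -2.6]
position: [0.5402, 0.027, 0.076]
ft_force: [0.3, 0.0, -2.7]
position: [0.5403, 0.027, 0.0731]
ft_force: [0.1, -0.6, -2.6]
position: [0.5406, 0.027, 0.0713]
ft_force: [-0.5, 0.5, -2.3]
```

```bash
python3 -m crank '[[[0,0,1,0,1],[0,0,0,0,1],[0,0,0,0,1]]]'|sed -n '2p;4p'
python3 -m crank '[[[0,0,0,0,0.2],[0,0,0,0,0],[0,0,0,0,-0.1],[0,0,0,0,-0.1],[0,0,0,0,-0.1],[0,0,-10,0,-0.1],[0,0,-25,0,-0.1],[0,0,-35,0,-0.1],[0,0,-35,0,-0.1],[0,0,0,0,-0.1]]]'|sed -n '2p;4,6p'
python3 -m crank '[[[0,0,-30,0,0],[0,0,0,0,0],[0,0,0,0,0]]]'|sed -n '2p;4,6p'
python3 - <<'E'
from h import *
p=st2w(-.042,.115); go(*p,.153)
im=snap("scene"); u,v=map(int,proj(im,(*st2w(0,.03),.1)))
cv2.imwrite("pics/s9.png",cv2.resize(im["pixels"][v-50:v+70,u-80:u+80,::-1],None,fx=5,fy=5,interpolation=cv2.INTER_CUBIC)); print(u,v)
E
```

```text
position: [0.5406, 0.0271, 0.0713]
ft_force: [-1.5, -0.1, 5.7]
position: [0.545, 0.0269, 0.1828]
ft_force: [2.2, 0.2, 1.3]
grip_width: 0.548
grip_force: 0.0
position: [0.5418, 0.027, 0.2073]
ft_force: [-0.0, -0.3, 0.1]
grip_width: 0.507
grip_force: 0.0
t 47.2 pos [0.5418 0.027  0.2073] yaw(y-axis) deg -3.8 tilt [0.002 0.004] w 44.1 F 0.0 [-0.  -0.3  0.1] 
 -> tool mm [113.7 -43.2  54.4]
280 194
```

View pics/s9.png

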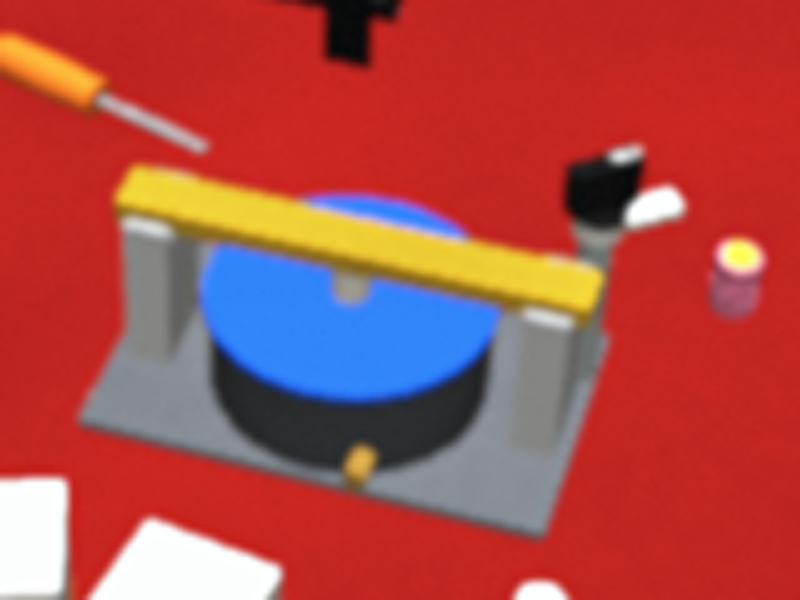

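The scene crop shows the bar lying in both cradles over the knob, with the dog still off to the side at (655,205). Next, the wing.

```bash
python3 -m crank '[[[28,-10,0,-0.11,0],[28,-15,0,-0.11,0],[28,-17,0,-0.11,0],[25,-20,0,-0.11,0],[0,0,0,-0.11,0],[0,0,0,-0.11,0],[0,0,0,0,0],[0,0,0,0,0],[0,0,0,0,0]]]'|sed -n '2p'
python3 - <<'E'
from h import *
print(ctrl.get_state()["joint_positions"].round(2))
p=st2w(-.042,.115); go(*p,.153)
def white(im,name):
    u,v=proj(im,(*p,.13)); hsv=cv2.cvtColor(im["pixels"],cv2.COLOR_RGB2HSV); m=cv2.inRange(hsv,(0,0,150),(179,70,255))
    n,_,s,c=cv2.connectedComponentsWithStats(m)
    print(name,"axis px",round(u),round(v))
    for a,q in zip(s[1:],c[1:]):
        if a[4]>8 and np.hypot(*(q-[u,v]))<90:
            for z in(.153,.116): 
                w=onz(im,*q,z)[:2]; d=w-p; print(a.tolist(),q.round(1),z,w.round(4),"r",np.hypot(*d).round(4),"ang",np.degrees(np.arctan2(d[1],d[0])).round(1))
white(snap("top"),"top"); im=snap("wrist"); white(im,"wrist")
u,v=map(int,proj(im,(*p,.13))); cv2.imwrite("pics/w10.png",cv2.resize(im["pixels"][max(v-110,0):v+70,max(u-120,0):u+120,::-1],None,fx=3,fy=3)); print(max(u-120,0),max(v-110,0))
E
```

```text
position: [0.4691, 0.1265, 0.2047]
[-0.96 -0.06  0.63  1.85  0.04  1.35  0.24]
t 48.0 pos [0.4691 0.1265 0.2047] yaw(y-axis) deg 33.8 tilt [-0.    -0.001] w 43.5 F 0.0 [-0.1 -0.1  0. ] 
 -> tool mm [-6.7 40.5 51.7]
top axis px 199 213
[192, 116, 16, 16, 205] [199.2 123.7] 0.153 [0.7423 0.1467] r 0.2358 ang 0.8
[192, 116, 16, 16, 205] [199.2 123.7] 0.116 [0.7491 0.152 ] r 0.2428 ang 2.0
[202, 173, 88, 27, 733] [242.6 185.9] 0.153 [0.58   0.0282] r 0.1367 ang -57.5
[202, 173, 88, 27, 733] [242.6 185.9] 0.116 [0.582 0.03 ] r 0.1363 ang -56.3
[145, 190, 10, 10, 45] [150.  194.6] 0.153 [0.5524 0.2721] r 0.1366 ang 70.4
[145, 190, 10, 10, 45] [150.  194.6] 0.116 [0.5537 0.2811] r 0.1455 ang 71.1
[190, 198, 4, 5, 16] [191.5 200. ] 0.153 [0.5404 0.1613] r 0.0383 ang 27.8
[190, 198, 4, 5, 16] [191.5 200. ] 0.116 [0.5413 0.167 ] r 0.042 ang 34.1
[200, 204, 88, 28, 799] [250.1 218.3] 0.153 [0.4961 0.007 ] r 0.1368 ang -94.4
[200, 204, 88, 28, 799] [250.1 218.3] 0.116 [0.4957 0.0082] r 0.1357 ang -94.6
[199, 213, 4, 4, 9] [200.3 214.4] 0.153 [0.5032 0.1371] r 0.0072 ang -117.7
[199, 213, 4, 4, 9
[... 1097 characters left out ...]
, 181, 7, 21, 123] [301.8 191.3] 0.116 [0.5108 0.1483] r 0.0065 ang 48.8
[310, 181, 47, 38, 341] [332.9 202.1] 0.153 [0.5271 0.1599] r 0.0264 ang 38.7
[310, 181, 47, 38, 341] [332.9 202.1] 0.116 [0.5419 0.1562] r 0.0376 ang 19.8
[310, 199, 5, 7, 22] [311.9 201.6] 0.153 [0.5123 0.1506] r 0.0092 ang 50.9
[310, 199, 5, 7, 22] [311.9 201.6] 0.116 [0.5249 0.1454] r 0.0185 ang 6.2
[322, 223, 17, 22, 177] [331.5 235.7] 0.153 [0.5446 0.1354] r 0.0389 ang -11.9
[322, 223, 17, 22, 177] [331.5 235.7] 0.116 [0.562  0.1279] r 0.0577 ang -15.6
[159, 251, 189, 30, 3457] [253. 263.] 0.153 [0.5031 0.0768] r 0.0667 ang -93.0
[159, 251, 189, 30, 3457] [253. 263.] 0.116 [0.5142 0.0603] r 0.0835 ang -84.7
177 87
```

View pics/w10.png

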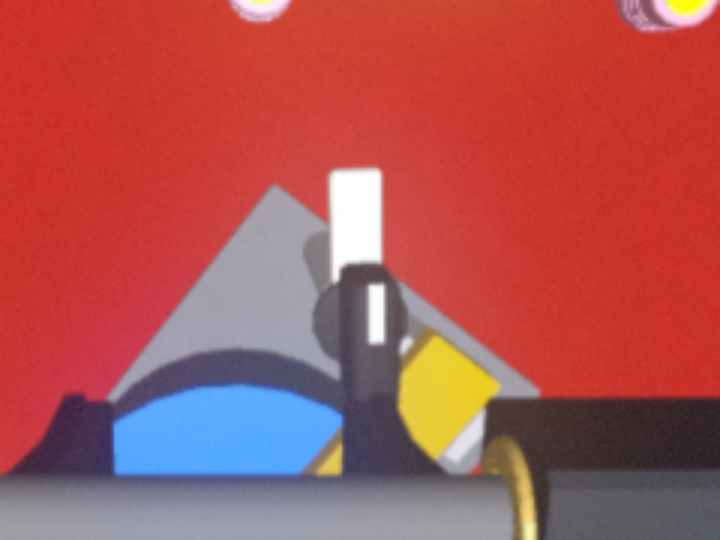

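The crop shows the dog and the wing's mark vertical in the picture, so they lie along tool x (about 123.8° in the world). The blade axis matches the predicted spot laterally, and the dog angle is about 0.07 rad. I'll move over the wing and go down.

```bash
python3 -m crank '[[[-3.7,20,0,0,0],[-3,20,0,0,0],[0,0,0,0,0],[0,0,0,0,0],[0,0,0,0,0]]]' 60|sed -n '2p'
python3 -c "
from h import *
p=st2w(-.042,.115); go(*p,.107)"
```

```text
position: [0.5058, 0.1431, 0.2049]
t 48.5 pos [0.5058 0.1431 0.2049] yaw(y-axis) deg 33.9 tilt [-0.    -0.001] w 43.5 F 0.0 [-0.1  0.2  0.5] 
 -> tool mm [-0.1  0.9 97.9]
```

```bash
python3 -m crank '[[[0,0.8,20,0,0],[0,0,25,0,0],[0,0,25,0,0],[0,0,15,0,0],[0,0,8,0,0],[0,0,4,0,0],[0,0,0,0,0],[0,0,0,0,0]]]' |sed -n '2p;4p'
python3 -m crank '[[[0,0,0,0,1],[0,0,0,0,1],[0,0,0,0,1],[0,0,0,0,1],[0,0,0,0,1],[0,0,0,0,1],[0,0,0,0,1],[0,0,0,0,1],[0,0,0,0,1],[0,0,0,0,1]]]'|sed -n '2p;4,6p'
python3 -c "
from h import *
p=st2w(-.042,.115); go(*p,.107); print(ctrl.get_state()['torque'].round(3))"
```

```text
position: [0.5074, 0.1444, 0.1093]
ft_force: [0.4, -0.2, -0.1]
position: [0.5069, 0.1443, 0.1084]
ft_force: [-1.4, 0.3, 2.0]
grip_width: 0.154
grip_force: 59.6
t 50.0 pos [0.5069 0.1443 0.1084] yaw(y-axis) deg 34.0 tilt [0. 0.] w 13.4 F 59.6 [-1.4  0.3  2. ] 
 -> tool mm [-0.5 -0.8  1.4]
[-0.085  0.108  0.015]
```

Gripped at 13.4 mm. Turning clockwise.

```bash
cat > q.py <<'E'
from h import *
s=ctrl.get_state(); M=R.from_rotvec(s["tool_rot"]).as_matrix()
print("yaw",np.degrees(np.arctan2(M[1,1],M[0,1])).round(1),s["position"].round(4),"F",s["ft_force"].round(1),"T",s["torque"].round(3),"grip",round(float(s["grip_force"]),1),round(s["grip_width"]*87,1),"q7",s["joint_positions"][6].round(3))
E
python3 -m crank '[[[0,0,0,0.1,1],[0,0,0,0.1,1],[0,0,0,0.1,1],[0,0,0,0.1,1],[0,0,0,0.1,1],[0,0,0,0,1]]]'>/dev/null; python3 q.py
python3 -m crank '[[[0,0,0,0.1,1],[0,0,0,0.1,1],[0,0,0,0.1,1],[0,0,0,0.1,1],[0,0,0,0.1,1],[0,0,0,0,1]]]'>/dev/null; python3 q.py
```

```text
yaw 5.2 [0.5066 0.1442 0.1084] F [-1.5 -1.7  3. ] T [-0.246  0.405  0.008] grip 59.6 13.4 q7 -0.148
yaw -23.3 [0.5062 0.1442 0.1084] F [-3.6 -0.6  5.3] T [-0.269  0.886  0.002] grip 59.6 13.6 q7 -0.638
```

```bash
python3 -m crank '[[[0,0,0,0.1,1],[0,0,0,0.1,1],[0,0,0,0.1,1],[0,0,0,0.1,1],[0,0,0,0.1,1],[0,0,0,0,1]]]'>/dev/null; python3 q.py
python3 -m crank '[[[0,0,0,0.1,1],[0,0,0,0.1,1],[0,0,0,0.1,1],[0,0,0,0.1,1],[0,0,0,0.1,1],[0,0,0,0,1]]]'>/dev/null; python3 q.py
python3 -m crank '[[[0,0,0,0.06,1],[0,0,0,0.04,1],[0,0,0,0,1]]]'>/dev/null; python3 q.py
```

```text
yaw -51.9 [0.5059 0.1444 0.1084] F [-4.9 -0.1  5.4] T [-0.184  1.111  0.048] grip 59.6 13.8 q7 -1.129
yaw -80.5 [0.5057 0.1448 0.1084] F [-4.9 -0.4  5.6] T [-0.025  1.176 -0.024] grip 59.6 13.7 q7 -1.618
yaw -86.1 [0.5057 0.1448 0.1084] F [-3.9  0.   6.8] T [ 0.053  1.232 -0.05 ] grip 59.6 13.9 q7 -1.714
```

```bash
for i in 1 ; do 
python3 -m crank '[[[0,0,0,0.06,1],[0,0,0,0,1]]]'>/dev/null; python3 q.py
python3 -m crank '[[[0,0,0,0.06,1],[0,0,0,0,1]]]'>/dev/null; python3 q.py
python3 -m crank '[[[0,0,0,0.06,1],[0,0,0,0,1]]]'>/dev/null; python3 q.py
python3 -m crank '[[[0,0,0,0.06,1],[0,0,0,0,1]]]'>/dev/null; python3 q.py; done
```

```text
yaw -89.6 [0.5057 0.1449 0.1084] F [-3.9 -0.   6.7] T [ 0.022  1.179 -0.06 ] grip 59.6 13.3 q7 -1.773
yaw -93.0 [0.5057 0.145  0.1084] F [-5.   0.2  6.2] T [ 0.059  1.228 -0.021] grip 59.6 13.2 q7 -1.832
yaw -96.4 [0.5057 0.145  0.1084] F [-3.9  0.8  5.4] T [0.071 1.242 0.035] grip 59.6 13.7 q7 -1.89
yaw -99.9 [0.5057 0.1451 0.1084] F [-4.6  1.4  5.2] T [0.106 1.212 0.076] grip 59.6 13.9 q7 -1.948
```

The z moment starts to rise near −95°, which would be the stop. Small further steps now, to the plateau.

```bash
python3 -m crank '[[[0,0,0,0.05,1],[0,0,0,0,1]]]'>/dev/null; python3 q.py
python3 -m crank '[[[0,0,0,0.05,1],[0,0,0,0,1]]]'>/dev/null; python3 q.py
python3 -m crank '[[[0,0,0,0.05,1],[0,0,0,0,1]]]'>/dev/null; python3 q.py
```

```text
yaw -102.7 [0.5057 0.1451 0.1084] F [-3.4  1.3  5.8] T [0.126 1.203 0.056] grip 59.6 13.5 q7 -1.997
yaw -105.6 [0.5057 0.1451 0.1084] F [-4.8  1.2  6.1] T [0.189 1.205 0.091] grip 59.6 13.4 q7 -2.045
yaw -108.4 [0.5057 0.1452 0.1084] F [-5.1  0.6  6.5] T [0.122 1.172 0.09 ] grip 59.6 13.2 q7 -2.094
```

Run:
```python
from h import *
im=snap("scene"); p=st2w(-.042,.115); hsv=cv2.cvtColor(im["pixels"],cv2.COLOR_RGB2HSV)
m=cv2.inRange(hsv,(0,0,130),(179,70,255))
u,v=map(int,proj(im,(*p,.116))); print(u,v)
for a in(-3.8,0,5,10,20): 
    t=np.radians(a); print(a,np.round(proj(im,(p[0]+.04*np.cos(t),p[1]+.04*np.sin(t),.116)),1))
n,_,s,c=cv2.connectedComponentsWithStats(m)
for A,q in zip(s[1:],c[1:]):
    if A[4]>5 and np.hypot(*(q-[u,v]))<45: print(A.tolist(),q.round(1),onz(im,*q,.116).round(4),"ang",np.degrees(np.arctan2(*(onz(im,*q,.116)[:2]-p)[::-1])).round(1))
sub=m[v-15:v+25,u-25:u+30]//255
print("\n".join("".join(".#"[x] for x in r) for r in sub))
```

```text
318 186
-3.8 [314.7 196.9]
0 [315.7 197.1]
5 [317.1 197.4]
10 [318.6 197.5]
20 [321.4 197.5]
[294, 150, 8, 4, 9] [297.6 151.3] [0.3712 0.0653 0.116 ] ang -150.0
[314, 158, 7, 3, 7] [317. 159.] [0.3913 0.1227 0.116 ] ang -169.8
[334, 165, 14, 6, 19] [340.5 167.8] [0.4126 0.1894 0.116 ] ang 153.9
[317, 176, 5, 5, 16] [319.  177.8] [0.4695 0.1399 0.116 ] ang -174.5
[279, 189, 8, 2, 8] [282.5 189.5] [0.54   0.0584 0.116 ] ang -68.5
[312, 189, 12, 12, 94] [317.2 194.4] [0.5353 0.1453 0.116 ] ang 3.7
.......................................................
.......................................................
.......................................................
.......................................................
.......................................................
..........................###..........................
.........................####..........................
........................####...........................
........................####...........................
.........................#.............................
........................................
[... 939 characters left out ...]
#...........................
....................#######............................
......................####.............................
.......................................................
.......................................................
#.#....................................................
....#..................................................
.......#...............................................
.......###########.....................................
.......##############..................................
.......###############.................................
.......###############.................................
.......##############..................................
```

The scene mask shows the dog pointing along the stand's +x over the bar, at home. The total turn of 142.4° is about 0.26 rad past the stop. I'll release, lift and verify from above.

```bash
python3 -m crank '[[[0,0,0,0,0.5],[0,0,0,0,0.3],[0,0,0,0,0],[0,0,0,0,0],[0,0,0,0,0],[0,0,0,0,0],[0,0,-10,0,0],[0,0,-20,0,0],[0,0,-30,0,0],[0,0,-30,0,0]]]'|sed -n '2p;4,5p'
python3 -m crank '[[[0,0,-20,0,0],[30,20,0,0,0],[30,20,0,0,0],[0,0,0,0,0],[0,0,0,0,0],[0,0,0,0,0]]]'|sed -n '2p;4,5p'
cat > v.py <<'E'
from h import *
p=st2w(-.042,.115)
for n in("wrist","top"):
    im=snap(n,"z_"+n+".png"); hsv=cv2.cvtColor(im["pixels"],cv2.COLOR_RGB2HSV); m=cv2.inRange(hsv,(0,0,140),(179,80,255)); u,v=proj(im,(*p,.13)); print(n,round(u),round(v))
    N,l,s,c=cv2.connectedComponentsWithStats(m)
    for k in range(1,N):
        q=c[k]
        if s[k][4]>6 and np.hypot(*(q-[u,v]))<80:
            P=np.argwhere(l==k)[:,::-1].astype(np.float32)
            for z in (.153,.116):
                W=np.array([onz(im,*x,z)[:2] for x in P]); e=np.linalg.svd(W-W.mean(0))[2][0] if len(W)>3 else [1,0]; d=W.mean(0)-p
                if np.hypot(*d)<.06: print(s[k].tolist(),z,W.mean(0).round(4),"r",np.hypot(*d).round(4),"pos ang",np.degrees(np.arctan2(d[1],d[0])).round(1),"axis ang",np.degrees(np.arctan(e[1]/e[0])).round(1))
E
python3 v.py
```

```text
position: [0.5064, 0.1437, 0.1995]
ft_force: [0.9, -0.1, 0.5]
grip_width: 0.496
position: [0.5507, 0.0872, 0.2185]
ft_force: [-0.6, 0.1, -0.3]
grip_width: 0.498
wrist 213 246
[159, 255, 188, 17, 2831] 0.153 [0.4863 0.1058] r 0.0427 pos ang -118.3 axis ang 71.6
[159, 255, 188, 17, 2831] 0.116 [0.4673 0.1118] r 0.0504 pos ang -141.1 axis ang 71.6
[151, 263, 3, 3, 7] 0.153 [0.5165 0.1971] r 0.0545 pos ang 79.4 axis ang -59.3
[218, 273, 78, 1, 78] 0.153 [0.477 0.108] r 0.0461 pos ang -129.8 axis ang 71.2
[218, 273, 78, 1, 78] 0.116 [0.4566 0.1143] r 0.0578 pos ang -149.7 axis ang 71.2
top 199 213
```

```bash
python3 -m crank '[[[-30,0,0,0,0],[-30,0,0,0,0],[-20,0,0,0,0],[0,0,0,0,0],[0,0,0,0,0],[0,0,0,0,0]]]'|sed -n '2p'
python3 v.py
```

```text
position: [0.4754, 0.1133, 0.2187]
wrist 211 167
[191, 98, 157, 79, 2423] 0.153 [0.5192 0.1115] r 0.0343 pos ang -68.3 axis ang 61.2
[191, 98, 157, 79, 2423] 0.116 [0.516  0.1145] r 0.0304 pos ang -71.8 axis ang 61.2
[202, 149, 7, 21, 119] 0.153 [0.5172 0.1413] r 0.0109 pos ang -11.3 axis ang -17.2
[202, 149, 7, 21, 119] 0.116 [0.5138 0.1486] r 0.0089 pos ang 35.7 axis ang -17.2
[188, 217, 5, 3, 9] 0.153 [0.4724 0.1728] r 0.045 pos ang 139.3 axis ang 79.5
[181, 222, 14, 17, 72] 0.153 [0.4648 0.1796] r 0.0552 pos ang 139.1 axis ang -58.6
top 199 213
```

Run:
```python
from h import *
p=st2w(-.042,.115); im=snap("wrist"); hsv=cv2.cvtColor(im["pixels"],cv2.COLOR_RGB2HSV)
for th in (190,):
    m=cv2.inRange(hsv,(0,0,th),(179,60,255)); sub=m[95:175:2,185:275:1]//255
    print("\n".join("".join(".#"[x] for x in r) for r in sub))
    N,l,s,c=cv2.connectedComponentsWithStats(m)
    for k in range(1,N):
        if s[k][4]>60 and 180<c[k][0]<290 and 90<c[k][1]<180:
            P=np.argwhere(l==k)[:,::-1]; W=np.array([onz(im,*x,.116)[:2] for x in P]); e=np.linalg.svd(W-W.mean(0))[2][0]
            d=W.mean(0)-p; print(s[k],W.mean(0).round(4),np.hypot(*d).round(4),np.degrees(np.arctan2(d[1],d[0])).round(1),np.degrees(np.arctan(e[1]/e[0])).round(1))
bar(snap("wrist"),.106)
```

```text
................###############...........................................................
........########################..........................................................
.......##########################.........................................................
........######################............................................................
........###############...................................................................
..........######..........................................................................
..........................................................................................
..........................................................................................
..........................................................................................
..........................................................................................
..........................................................................................
...............######.....................................................................
........
[... 2048 characters left out ...]
....................................
..................####....................................................................
..................####....................................................................
..................####....................................................................
..........................................................................................
..........................................................................................
[192  92  26  15 235] [0.5663 0.1281] 0.0617 -14.4 84.8
[190 117  39  32 636] [0.5368 0.1384] 0.0307 -9.5 41.9
[202 151   5  19  87] [0.5135 0.1487] 0.0088 37.2 -18.2
bar [540.9  26.9] [248.6  30.3] dir 85.95
```

Run:
```python
from h import *
im=snap("wrist"); p=st2w(-.042,.115)
for a,b in [((190,121),(197,145)),((206.5,121),(213,145)),((198,119),(205,146))]:
    A,B=onz(im,*a,.116)[:2],onz(im,*b,.116)[:2]; d=A-B; print(np.degrees(np.arctan2(d[1],d[0])).round(1), A.round(4), (A-p).round(4))
```

```text
-4.8 [0.5519 0.1476] [0.0454 0.0042]
-5.3 [0.5469 0.133 ] [ 0.0404 -0.0104]
-6.3 [0.5512 0.1399] [ 0.0447 -0.0036]
```

The dog is home at about −5° (stand +x is −3.8°) and the wing at −17°, a slip of about 0.23 rad. The bar is centred, so I'm handing in.

```bash
python3 -m crank '[[[0,0,-20,0,0],[0,0,0,0,0],[0,0,0,0,0]]]'|sed -n '1,2p'; python3 -c "
from bench import job
print(job.close_job())"
```

```text
time: 55.88
position: [0.476, 0.1127, 0.2387]
the job is handed in; nothing more can be done
None
```

I handed the job in: all three white modules are in the pot, the cover is seated level, the bar lies in both cradles, and the dog is home with the clutch slipped about 0.23 rad by camera measurement; the hand-in returned no verdict.

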